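Load the well strips into the incubation chamber, seal its lid and set it

ROBOT

A 7-joint arm with a two-finger parallel gripper is mounted at the origin on a cart in front of the work surface, level with it; the furniture and walls round the work are solid. World frame = base frame: x ahead of the robot, y to its left, z up, the work surface at z = 0. Lengths are in m, angles in degrees, forces in N, time in s.
With the tool pointing down it reaches from about 0.425 to 0.875 m from the base axis. Payload 8.4 kg.
Tool frame: the origin (TCP) lies at the very end of the fingers, on their centre line; the grasp point (between the pads) lies 19 mm behind it (tcp_to_grasp is the distance from the TCP to the grasp point, in m); z points along the fingers, y is the line along which they close (so a half turn about z gives the same grasp; the last joint's range is limited). The gripper opens to 85 mm and grips with 20 to 120 N. Pads are 22 mm wide; open, the fingers measure 114 mm over their backs; the gripper's body (76 mm by 85 mm) begins 54 mm behind the grasp point. The pads swing forward as they close: fully open they stand 13 mm farther back than shut.
Start: joints at [-5.684, 19.091, 2.286, 83.961, -0.768, 76.965, -3.352], TCP at [0.65, -0, 0.231] pointing down, gripper open.
Joint ranges: [-147.57, 147.57], [-21.85, 119.76], [-74.77, 79.35], [14.55, 137.4], [-85.83, 265.84], [4.83, 119.75], [-152.11, 152.11]. Speed limits (degrees/s): [127.2, 127.2, 159.86, 159.86, 180, 180, 180].

INTERFACE

Orientations are given as [roll, pitch, yaw] about the fixed x, y, z axes, in that order (R = Rz(yaw) Ry(pitch) Rx(roll)).
In Python, from workcell import * gives the robot as it stands.
- The arm moves only by the shell command python3 -m crank 'ROWS'. ROWS is a JSON object of lists of equal length, an entry for each row: "slide": the shift along the tool's x, y, z in cm, a list of three; "delta_rot": the turn, a rotation vector about the tool's x, y, z in degrees, a list of three; "gripper": the finger opening in cm, from 0 to 8.54. A call has exactly 5 rows; each row is the pose to reach, as a shift and turn from the pose commanded when the call began, along the tool's axes at that moment; what a row does not reach only later rows make up. A row lasts 1/12 s, in which the tool goes at most 41.7 mm and 7.16 degrees, less where a joint would pass 70% of its speed; a pose out of reach is approached as far as the arm can. A call with a gripper value outside its range is refused whole. The fingers move at their own pace and stop on an object; the grip force is fixed at half the most. Time passes only in rows, so rows that repeat a pose let the fingers close, or fill a call up. It gives the time, the measured TCP pose, the force, the opening and the grip force at its end, in the units of the state.
- get_obs(): the state, without advancing time (a new reading comes with each control period).
- read_camera(name): name is "scene" or "side" or "wrist"; returns the picture (420x560x3 uint8, red, green, blue); there is no depth.
- camera_model(name): a dict with "fx", "fy", "cx", "cy" (pixels), "k1" (the pictures are not rectified: a ray, as slopes to the right and down, at radius r is drawn at 1 + k1 r^2 times it, then the intrinsics apply), "xyz" and "attitude" of the camera in the world. Camera axes: x right, y up, looking along -z (the intrinsics and any distortion apply to the point x, -y, -z); pixel columns grow to the right and rows downward; lengths in m; the calibration is good to about 2 mm. A picture is of the moment at which its call begins: read the wrist's pose just before it. camera_model takes no time and is no camera call; for the wrist camera it gives the pose at the moment of the call.
- job_done(): hands the job in; it is judged then, once.
Trained networks look in the newest picture that a camera, given by its name, has taken for a name from the list of things; names that differ only in an ending like _2 or _b are one class to them, and where a whole thing is asked for, a point or a joint stands for the part that bears it (a point fixed in the world has none). Each returns a list of dicts, best first, with "conf" (0 to 1); they miss things now and then, are a little off and sometimes report something else, mostly with a low value. They report only what shows in the picture. A call takes as long as a camera call.
- recognise(camera, target): "extent" ([left, top, width, height] in pixels, round what is visible of it).
The state is a dict: "time": time; "q": joint angles; "joint_vel": joint speeds; "effort": joint torques, N m; "position": TCP position; "orientation": TCP orientation; "force": force on the tool from outside, world axes, zero at the start; "wrist_torque": the same for the moment, N m; "gripper_width": finger opening in m; "grasp_force": force on a finger pad.
Only numpy, scipy, OpenCV 4.12 (cv2) and the standard library are available. Lean on these libraries where they do the work, as an engineer would, in place of code of your own. Each camera call takes 0.05 s, during which the arm holds its last target. There are 200 camera calls.

TASK

Lay every white well strip flat on the floor inside the white incubation chamber, none on top of another, then close the lid and turn the T-handle clockwise by a full quarter turn so that it draws the lid down tight on its gasket and stays latched. Also slide the black grip on the chamber's front ledge until it is level with the small steel tab beside its track. Leave the other bottles where they are.

Things in the scene. Friction and masses are not known exactly. Their poses are not given: they have to be found in the camera images.
- chamber: small white top-loading incubation chamber, fixed. Origin: centre of its underside on the worktop; x towards the hinge side (away from the robot), y to the left along its front, z up. Outside 180 (x) x 230 (y) mm, rim 92 mm high, walls 10 mm thick. A control ledge 30 mm high runs along its front, x -90 to -150 mm.
- chamber_floor (a point): middle of the empty flat floor inside the chamber, 34 mm above the worktop, axes as the chamber's; inside 160 (x) x 210 (y) mm and 58 mm deep. The steel latch keeper juts 16 mm in from the middle of the front wall, 80 to 92 mm above the worktop; the latch pawl juts 25 mm from the inner face of the open lid.
- lid (a joint): lid angle in rad: 0 = drawn fully tight on the rubber gasket, about 0.028 = lying loosely on the gasket (its springy resting place when the latch is open), about 1.5 = standing open, at most 1.75. The hinge is stiff: the lid stays where it is left and needs about 4 N at its free edge to move.
- lid_hinge (a point): middle of the lid's hinge line, on the underside of the lid; the hinge line runs along the chamber's y, at chamber x +97 mm, 95 mm up. The point's axes turn with the lid: at lid angle 0 they are the chamber's axes; the lid reaches from here 194 mm along its -x, is 236 mm wide (y) and 12 mm thick (z 0 to 12 mm).
- lid_edge (a point): middle of the free edge of the lid, on its outer face (same axes as lid_hinge)
- latch (a joint): turn of the T-handle in rad: 0 = open (bar points to the hinge), 1.57 = latched (bar parallel to the lid's free edge), stop at 1.6; grows clockwise seen from above. Turned (0.3 N m) while the lid lies on its gasket, a pawl under the lid runs down a ramp on the keeper and draws the lid tight, and holds from 1.4 on. Turned before the lid is shut, the pawl fouls the keeper.
- latch_bar (a point): centre of the bar of the dark steel T-handle: bar 64 x 12 x 14 mm (long along this point's x), 46 mm above the lid's underside, on a 14 mm stem, which stands on the lid's middle line 42 mm in from the free edge; 27 mm free height under the bar. The turning axis is this point's z through this point.
- setpoint (a joint): travel of the slider in m: 0 = right end of the track, 0.10 = left end; grows towards chamber +y. Friction about 1.5 N; stays where it is left.
- setpoint_mid (a point): centre of the black slider grip on the ledge: grip 28 (x) x 20 (y) x 40 mm high, axes as the chamber's, top 18 mm above this point; the track under it is 40 mm wide and 14 mm high.
- tab_top (a point): top of the small steel set-point tab, 10 x 5 x 24 mm, fixed on the ledge in front of the slider's track; axes as the chamber's. The slider is set when its grip's middle is level with the tab, that is at the same chamber y.
- strip_1_mid (a point): centre (half-way up) of a translucent white strip of eight small wells, 81 (x) x 9 (y) x 12 mm (z), lying flat with its wells up; x along its length. It may be absent.
- strip_2_mid (a point): centre (half-way up) of a translucent white strip of eight small wells, 81 (x) x 9 (y) x 12 mm (z), lying flat with its wells up; x along its length. It may be absent.
- strip_3_mid (a point): centre (half-way up) of a translucent white strip of eight small wells, 81 (x) x 9 (y) x 12 mm (z), lying flat with its wells up; x along its length. It may be absent.
- strip_4_mid (a point): centre (half-way up) of a translucent white strip of eight small wells, 81 (x) x 9 (y) x 12 mm (z), lying flat with its wells up; x along its length. It may be absent.
- strip_5_mid (a point): centre (half-way up) of a translucent white strip of eight small wells, 81 (x) x 9 (y) x 12 mm (z), lying flat with its wells up; x along its length. It may be absent.
- black_bottle: plain black bottle with a black cap, 32 mm in diameter, 64 mm high, a bystander; origin at the middle of its underside
- white_bottle: white bottle with a white ribbed cap, 27 mm in diameter, 53 mm high, a bystander; origin at the middle of its underside

How it is judged (in metres and radians):
On the way, in this order (a step that is already met when the one before it is completed fails the run):
1. every well strip that is there lies on the floor inside the chamber (x of strip_1_mid in the frame of chamber between -0.075 and 0.075 m and y of strip_1_mid in the frame of chamber between -0.102 and 0.102 m and z of strip_1_mid in the frame of chamber between 0.034 and 0.047 m and x of strip_2_mid in the frame of chamber between -0.075 and 0.075 m and y of strip_2_mid in the frame of chamber between -0.102 and 0.102 m and z of strip_2_mid in the frame of chamber between 0.034 and 0.047 m and x of strip_3_mid in the frame of chamber between -0.075 and 0.075 m and y of strip_3_mid in the frame of chamber between -0.102 and 0.102 m and z of strip_3_mid in the frame of chamber between 0.034 and 0.047 m and x of strip_4_mid in the frame of chamber between -0.075 and 0.075 m and y of strip_4_mid in the frame of chamber between -0.102 and 0.102 m and z of strip_4_mid in the frame of chamber between 0.034 and 0.047 m and x of strip_5_mid in the frame of chamber between -0.075 and 0.075 m and y of strip_5_mid in the frame of chamber between -0.102 and 0.102 m and z of strip_5_mid in the frame of chamber between 0.034 and 0.047 m), for 0.2 s.
2. the lid is drawn tight on its gasket and the T-handle is latched (value of joint lid below 0.01 rad and value of joint latch above 1.4 rad), for 0.2 s.
At the end, for the whole second after the job is handed in: Every well strip present lies on the floor inside the chamber (its centre at most 13 mm above the floor), the lid is tight (lid below 0.010 rad) with the T-handle latched (above 1.4 rad), and the middle of the slider grip is within 5 mm of the tab along the track (all of step 1 and all of step 2 and y of tab_top in the frame of setpoint_mid between -0.005 and 0.005 m); the robot touches nothing.
It fails at once if the black bottle is moved by more than 3 cm (distance of black_bottle from where it was at the start of the episode above 0.03 m).
It fails at once if the white bottle is moved by more than 3 cm (distance of white_bottle from where it was at the start of the episode above 0.03 m).
Of strip_1, strip_2, strip_3, strip_4, strip_5 only 3 to 5 are there at a start; the rules pass over those that are not, and their reading is None.
At some moment in a run one of strip_1, strip_2, strip_3, strip_4, strip_5 may be knocked a few centimetres aside while the robot is not near it.
It also fails if it takes over 210 s, if anything falls off the work surface, if the arm or the gripper's body presses on something with over 40 N, if the wrist force passes 120 N, or if a joint passes its speed limit or range.

## Working session

There is one attempt and no reset: what is moved stays moved. The work goes in short steps, Python scripts to look and compute and a shell command to move; the robot and the scene stay as the last step left them, time stands still between calls to the robot, and variables do not carry over. Pictures are saved under pics/ and viewed, at most 14 in all, crops included, and the job is handed in when it is done.

```bash
mkdir -p pics; ls
python3 - <<'E'
from workcell import *
import cv2
o=get_obs();print(o['position'],o['orientation'],o['gripper_width'],o['time'])
for c in ['scene','side','wrist']:
    im=read_camera(c);cv2.imwrite(f'pics/{c}0.png',cv2.resize(im[:,:,::-1],(800,600)))
    m=camera_model(c);print(c,m)
    for t in ['strip_1_mid','black_bottle','white_bottle','chamber','tab_top','setpoint_mid','latch_bar']:
        try: print(t,[(r['extent'],round(r['conf'],2)) for r in recognise(c,t)][:7])
        except Exception as e: print(t,e)
E
```

```text
pics
[ 6.49546339e-01 -1.62048122e-05  2.30409596e-01] [-1.79906249e+02  7.62784653e-03  8.99998189e+01] 0.08527392040118224 0.0
scene {'fx': 525.810424050701, 'fy': 525.810424050701, 'cx': 278.8052693461344, 'cy': 210.46131988543857, 'k1': -0.1795418528179077, 'xyz': array([-0.01952165, -0.77833568,  0.8461886 ]), 'attitude': array([ 49.80743329,   0.75630465, -42.53414421])}
strip_1_mid [([372.5, 201.1, 47.1, 33.3], 0.47)]
black_bottle [([333.7, 197.8, 10.7, 29.2], 0.54)]
white_bottle [([307.9, 208.1, 17.0, 21.5], 0.71)]
chamber [([243.9, 158.7, 173.7, 188.9], 0.76), ([373.2, 159.6, 45.1, 161.6], 0.65), ([309.1, 206.9, 16.1, 21.5], 0.26)]
tab_top [([259.9, 261.5, 7.3, 5.1], 0.44), ([243.8, 158.3, 172.1, 191.3], 0.18)]
setpoint_mid [([260.5, 272.5, 10.3, 18.3], 0.73)]
latch_bar [([373.3, 206.1, 47.7, 26.6], 0.91)]
side {'fx': 412.3622282559508, 'fy': 412.3622282559508, 'cx': 276.610097247564, 'cy': 215.21852045511704, 'k1': -0.05070766783130985, 'xyz': array([ 0.42522057, -0.94553378,  0.91369564]), 'attitude': array([ 46.91598407,   0.20138285, -10.3229659 ])}
strip_1_mid [([213.7,
[... 215 characters left out ...]
 10.6, 15.7], 0.4), ([202.8, 218.9, 140.5, 127.9], 0.24)]
latch_bar [([291.3, 251.4, 33.6, 29.8], 0.68)]
wrist {'fx': 298.6497171099224, 'fy': 298.6497171099224, 'cx': 275.7126674131572, 'cy': 210.5372507988091, 'k1': 0.015319707964033936, 'xyz': array([0.65095161, 0.06601001, 0.374302  ]), 'attitude': array([-1.54118623e+01, -2.26646762e-02,  5.56210783e-03])}
strip_1_mid [([54.5, 122.8, 70.9, 17.3], 0.67)]
black_bottle [([320.5, 292.1, 27.5, 44.1], 0.89), ([78.6, 226.2, 63.8, 25.8], 0.32), ([83.5, 376.0, 26.8, 25.4], 0.17)]
white_bottle [([280.7, 279.1, 21.7, 36.7], 0.74)]
chamber [([71.6, 282.6, 174.2, 137.4], 0.93)]
tab_top []
setpoint_mid [([80.2, 375.0, 31.3, 25.9], 0.93)]
latch_bar []
```

View pics/scene0.png

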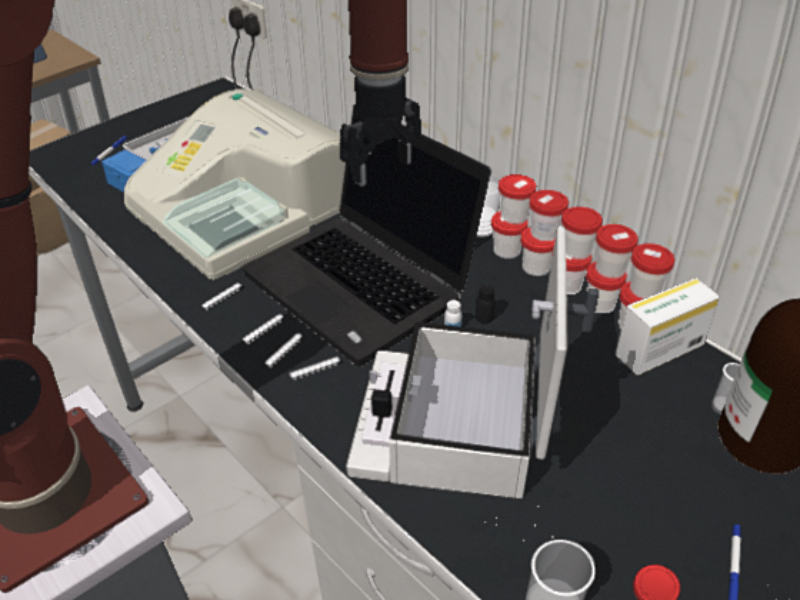

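View pics/wrist0.png

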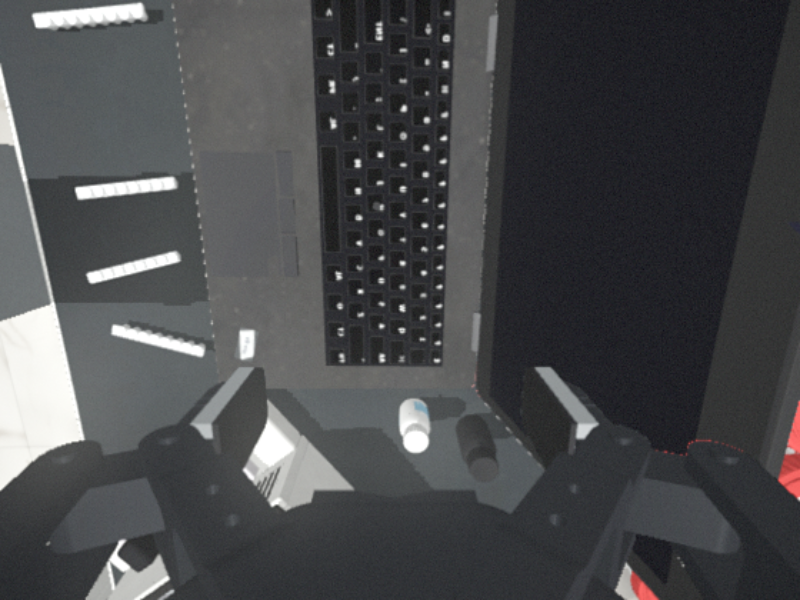

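View pics/side0.png

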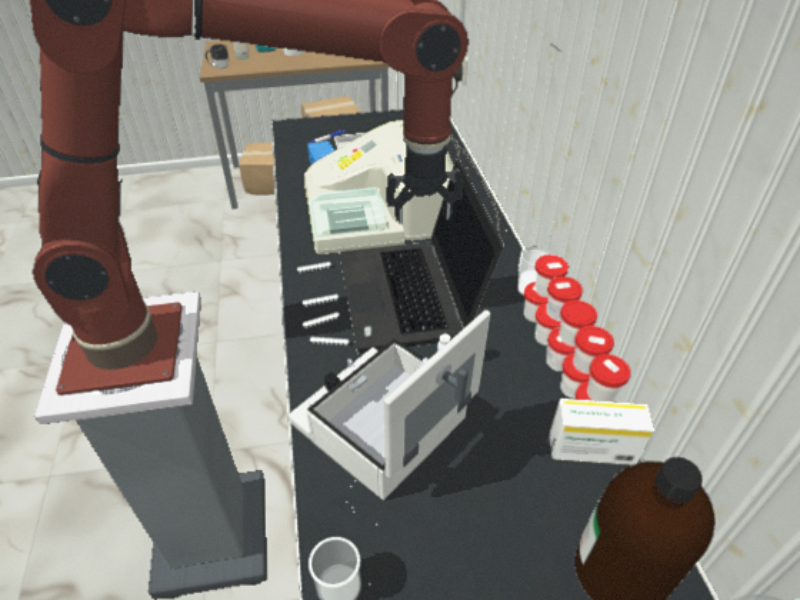

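```bash
cat > h.py <<'E'
import numpy as np, cv2
from scipy.spatial.transform import Rotation as R
def ray(m,u,v):
    K=np.array([[m['fx'],0,m['cx']],[0,m['fy'],m['cy']],[0,0,1]])
    # iterative undistort (k1 only)
    p=cv2.undistortPoints(np.array([[[u,v]]],float),K,np.array([m['k1'],0,0,0.]))[0,0]
    return R.from_euler('xyz',m['attitude'],degrees=True).apply([p[0],-p[1],-1])
def onz(m,u,v,z):
    d=ray(m,u,v);t=(z-m['xyz'][2])/d[2];return m['xyz']+t*d
def proj(m,P):
    q=R.from_euler('xyz',m['attitude'],degrees=True).inv().apply(np.atleast_2d(P)-m['xyz'])
    s=np.c_[q[:,0],-q[:,1]]/(-q[:,2:]);f=1+m['k1']*(s**2).sum(1,keepdims=True);s=s*f
    return s*[m['fx'],m['fy']]+[m['cx'],m['cy']]
E
python3 - <<'E'
from workcell import *
from h import *
for c,(x,y,w,h) in {'scene':(240,150,185,200),'side':(200,210,150,140)}.items():
    im=read_camera(c)[:,:,::-1];cv2.imwrite(f'pics/{c}z.png',cv2.resize(im[y:y+h,x:x+w],None,fx=3 if c=='scene' else 4,fy=3 if c=='scene' else 4,interpolation=cv2.INTER_CUBIC))
m=camera_model('wrist');im=read_camera('wrist');g=im.min(2)
mask=((g>120)).astype(np.uint8);mask[:,150:]=0;mask[:, :20]=0;mask[250:]=0
n,l,st,ce=cv2.connectedComponentsWithStats(mask)
for i in range(1,n):
    if st[i,4]<60: continue
    (cx,cy),(a,b),an=cv2.minAreaRect(np.argwhere(l==i)[:,::-1].astype(np.float32))
    bp=cv2.boxPoints(((cx,cy),(a,b),an)); 
    e=[(bp[0]+bp[1])/2,(bp[2]+bp[3])/2] if np.linalg.norm(bp[0]-bp[1])<np.linalg.norm(bp[1]-bp[2]) else [(bp[1]+bp[2])/2,(bp[3]+bp[0])/2]
    P=[onz(m,*x,0.008) for x in e];c=sum(P)/2;d=P[0]-P[1]
    print(st[i],c.round(4),np.linalg.norm(d).round(4),np.degrees(np.arctan2(d[1],d[0])).round(1))
b=onz(m,324,332,.064);print('bottles',b,onz(m,291,308,.053))
E
```

```text
[ 22   2  81  19 985] [0.4242 0.1844 0.008 ] 0.0851 5.5
[ 52 123  72  17 673] [0.4297 0.062  0.008 ] 0.0846 6.4
[  20  132   27  118 1122] [ 0.3503 -0.0132  0.008 ] 0.1511 77.9
[ 60 175  67  24 596] [ 0.4252 -0.0044  0.008 ] 0.0856 13.9
[ 77 227  67  23 635] [ 0.4368 -0.0713  0.008 ] 0.0842 164.3
bottles [ 0.70951512 -0.17196901  0.064     ] [ 0.66980518 -0.14630664  0.053     ]
```

View pics/scenez.png

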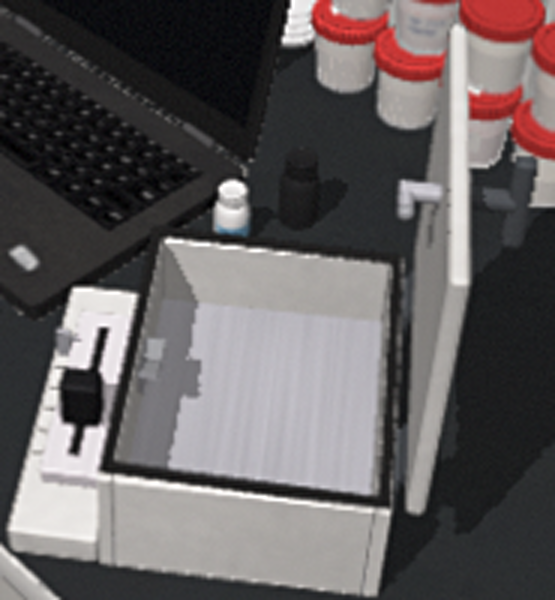

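View pics/sidez.png

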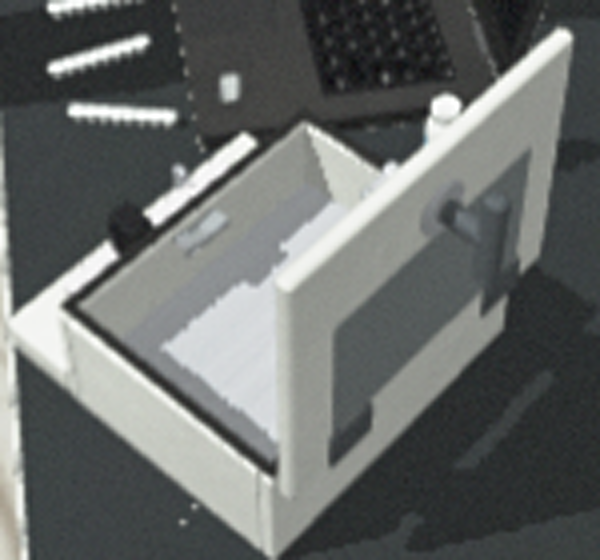

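```bash
cat > fit.py <<'E'
from workcell import *
from h import *
from scipy.optimize import least_squares
S=camera_model('scene');D=camera_model('side')
sc=lambda x,y:(240+x/3,150+y/3)
sd=lambda x,y:(200+x/4,210+y/4)
obs=[(S,sc(104,470),(-.09,-.115,.092)),(S,sc(162,236),(-.09,.115,.092)),(S,sc(390,500),(.09,-.115,.092)),(S,sc(402,258),(.09,.115,.092)),(S,sc(375,595),(.09,-.115,0)),(S,sc(72,288),(-.15,.115,.03)),(S,sc(15,527),(-.15,-.115,.03)),
(D,sd(65,303),(-.09,-.115,.092)),(D,sd(305,123),(-.09,.115,.092)),(D,sd(273,558),(.09,-.115,0)),(D,sd(10,318),(-.15,-.115,.03))]
def W(p,P): return R.from_euler('z',p[2]).apply(P)+[p[0],p[1],0]
def res(p): return np.concatenate([(proj(m,W(p,np.array(P)))[0]-uv) for m,uv,P in obs])
r=least_squares(res,[.6,-.25,0],loss='soft_l1');p=r.x
if __name__=='__main__':
    print(p,np.degrees(p[2]));print(res(p).reshape(-1,2).round(1))
    inv=lambda P:R.from_euler('z',-p[2]).apply(P-np.array([p[0],p[1],0]))
    def tri(a,b):
        A=[];B=[]
        for m,uv in (a,b):
            d=ray(m,*uv);d/=np.linalg.norm(d);M=np.eye(3)-np.outer(d,d);A.append(M);B.append(M@m['xyz'])
        return np.linalg.solve(sum(A),sum(B))
    print('slider top',inv(tri((S,sc(82,375)),(D,sd(128,214)))),inv(onz(S,*sc(82,375),.084)))
    print('tab',inv(tri((S,sc(66,332)),(D,sd(180,167)))),inv(onz(S,*sc(66,332),.054)),inv(onz(D,*sd(180,167),.054)))
    # lid free edge top corners
    print('lid',inv(tri((S,sc(457,30)),(D,sd(565,32)))),inv(tri((S,sc(462,283)),(D,sd(285,288)))))
    for n,xy in {'b':(.7095,-.172),'w':(.6698,-.1463)}.items(): print(n,inv(np.array([*xy,0])))
    for P in [(-.09,-.115),(-.09,.115),(.09,-.115),(.09,.115),(-.15,-.115),(-.15,.115),(0,0)]: print(P,W(p,np.array([*P,0.])).round(3))
E
python3 fit.py
```

```text
[ 0.52855755 -0.3090925  -0.90562938] -51.8887413943114
[[-1.8  0.7]
 [-2.9 -3.8]
 [ 1.3  1.9]
 [ 1.1 -2.9]
 [ 1.  -0.1]
 [ 0.6 -3.2]
 [-2.  -1.6]
 [-1.8  1.8]
 [ 0.2 -3.7]
 [ 0.8  1.2]
 [-0.8  0.1]]
slider top [-0.11617597 -0.03046889  0.08627292] [-0.11599538 -0.02964582  0.084     ]
tab [-0.14194488  0.04092469  0.05174391] [-0.14017675  0.03616343  0.054     ] [-0.14235166  0.04167449  0.054     ]
lid [0.10259393 0.11617452 0.28219588] [ 0.10480512 -0.11831219  0.28357705]
b [0.00380969 0.2269802  0.        ]
w [-0.04091388  0.21160548  0.        ]
(-0.09, -0.115) [ 0.383 -0.309  0.   ]
(-0.09, 0.115) [ 0.563 -0.167  0.   ]
(0.09, -0.115) [ 0.494 -0.451  0.   ]
(0.09, 0.115) [ 0.675 -0.309  0.   ]
(-0.15, -0.115) [ 0.345 -0.262  0.   ]
(-0.15, 0.115) [ 0.526 -0.12   0.   ]
(0, 0) [ 0.529 -0.309  0.   ]
```

```bash
cat >> h.py <<'E'
def strips(zs=0.008,cam='wrist',thr=120,area=150,verbose=True):
    from workcell import camera_model,read_camera
    m=camera_model(cam);im=read_camera(cam);g=im.min(2)
    n,l,st,ce=cv2.connectedComponentsWithStats((g>thr).astype(np.uint8));out=[]
    for i in range(1,n):
        if st[i,4]<area: continue
        rc=cv2.minAreaRect(np.argwhere(l==i)[:,::-1].astype(np.float32));bp=cv2.boxPoints(rc)
        e=[(bp[0]+bp[1])/2,(bp[2]+bp[3])/2] if np.linalg.norm(bp[0]-bp[1])<np.linalg.norm(bp[1]-bp[2]) else [(bp[1]+bp[2])/2,(bp[3]+bp[0])/2]
        P=[onz(m,*x,zs) for x in e];c=sum(P)/2;d=P[0]-P[1];L=np.linalg.norm(d)
        if .06<L<.1 and min(rc[1])<.35*max(rc[1]):
            out.append((c,L,np.degrees(np.arctan2(d[1],d[0]))%180));print('strip',st[i],c.round(4),L.round(4),out[-1][2].round(1))
    return im,out
def plan(pos,yaw,start=None):
    """print calls (slide cm, rot deg) from current pose to pos, tool-x yaw (tool down)"""
    from workcell import get_obs
    o=get_obs();p=np.array(o['position']) if start is None else np.array(start[0]);
    y=o['orientation'][2] if start is None else start[1]
    Rt=lambda a:R.from_euler('xyz',[180,0,a],degrees=True)
    dy=(yaw-y+180)%360-180;n=max(1,int(np.ceil(max(np.linalg.norm(pos-p)/.19,abs(dy)/34))))
    for k in range(n):
        s=Rt(y+dy*k/n).inv().apply((np.array(pos)-p)/n)*100;print('slide',s.round(2),'rotz',round(-dy/n,2))
E
python3 - <<'E'
from h import *
plan(np.array([.4368,-.0713,.12]),164.3)
E
```

```text
slide [-2.38 -7.11  3.71] rotz -24.77
slide [ 0.82 -7.45  3.71] rotz -24.77
slide [ 3.86 -6.42  3.71] rotz -24.77
```

```bash
python3 -m crank '{"slide":[[-2.4,-7.1,3.7],[-2.4,-7.1,3.7],[-2.4,-7.1,3.7],[-2.4,-7.1,3.7],[-2.4,-7.1,3.7]],"delta_rot":[[0,0,-7],[0,0,-14],[0,0,-21],[0,0,-24.8],[0,0,-24.8]],"gripper":[4,4,4,4,4]}'
python3 -m crank '{"slide":[[0.8,-7.4,3.7],[0.8,-7.4,3.7],[0.8,-7.4,3.7],[0.8,-7.4,3.7],[0.8,-7.4,3.7]],"delta_rot":[[0,0,-7],[0,0,-14],[0,0,-21],[0,0,-24.8],[0,0,-24.8]],"gripper":[4,4,4,4,4]}'
python3 -m crank '{"slide":[[3.9,-6.4,3.7],[3.9,-6.4,3.7],[3.9,-6.4,3.7],[3.9,-6.4,3.7],[3.9,-6.4,3.7]],"delta_rot":[[0,0,-7],[0,0,-14],[0,0,-21],[0,0,-24.8],[0,0,-24.8]],"gripper":[4,4,4,4,4]}'
python3 - <<'E'
from workcell import *
from h import *
o=get_obs();print(o['position'],o['orientation'],o['gripper_width'],o['q'])
im,s=strips();cv2.imwrite('pics/w1.png',im[:,:,::-1])
plan(np.array([.4368,-.0713,.003]),164.3)
E
```

```text
time: 1.77
position: [0.5783, -0.0244, 0.1942]
orientation: [-180.0, -0.0, 115.0]
force: [0.2, 0.3, -0.2]
gripper_width: 0.0398
grasp_force: 0.0
time: 2.18
position: [0.5085, -0.0479, 0.1576]
orientation: [180.0, 0.0, 139.6]
force: [0.1, 1.3, 0.1]
gripper_width: 0.0401
grasp_force: 0.0
time: 2.6
position: [0.4378, -0.0713, 0.1208]
orientation: [180.0, 0.1, 164.3]
force: [0.1, -0.3, 1.2]
gripper_width: 0.0399
grasp_force: 0.0
[ 0.43784115 -0.07126568  0.12079279] [1.79981175e+02 6.40864422e-02 1.64323614e+02] 0.03986071063810446 [ 4.99329970e+00  6.08008724e-01 -1.50289397e+00  1.19222393e+02
  1.27727193e-02  6.01031919e+01  7.78077642e+01]
strip [ 411  108   36   96 1200] [0.4324 0.0632 0.008 ] 0.0832 6.3
strip [ 324  128   52   88 1055] [ 0.4276 -0.0031  0.008 ] 0.0828 13.8
strip [273 160  11  91 954] [ 0.4395 -0.0705  0.008 ] 0.0822 164.4
strip [129 351  43  51 458] [ 0.5834 -0.2447  0.008 ] 0.076 122.8
slide [ 0.14 -0.06 11.8 ] rotz -0.17
```

View pics/w1.png

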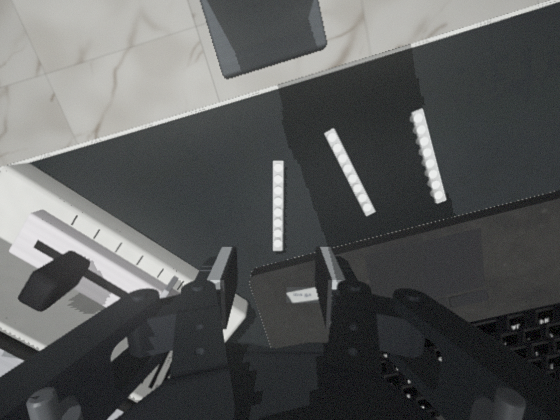

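```bash
python3 -m crank '{"slide":[[0,0,4],[0,0,7],[0,0,9.5],[0,0,11],[0,0,11.8]],"delta_rot":[[0,0,0],[0,0,0],[0,0,0],[0,0,0],[0,0,0]],"gripper":[4,4,4,4,4]}'
python3 -m crank '{"slide":[[0,0,0],[0,0,0],[0,0,0],[0,0,0],[0,0,0]],"delta_rot":[[0,0,0],[0,0,0],[0,0,0],[0,0,0],[0,0,0]],"gripper":[3,0,0,0,0]}'
python3 -m crank '{"slide":[[0,0,0],[0,0,-3],[0,0,-7],[0,0,-11],[0,0,-15]],"delta_rot":[[0,0,0],[0,0,0],[0,0,0],[0,0,0],[0,0,0]],"gripper":[0,0,0,0,0]}'
python3 - <<'E'
from workcell import *
from h import *
from fit import W,p
t=W(p,np.array([0,-.07,.19]));print(t)
plan(t,np.degrees(p[2])+180)
E
```

```text
time: 3.07
position: [0.4372, -0.0708, 0.0007]
orientation: [-180.0, -0.1, 164.2]
force: [-0.1, 0.2, -0.4]
gripper_width: 0.0403
grasp_force: 0.0
time: 3.48
position: [0.4385, -0.0713, 0.0035]
orientation: [180.0, 0.1, 164.4]
force: [1.1, -0.4, 3.6]
gripper_width: 0.006
grasp_force: 58.8
time: 3.9
position: [0.4365, -0.0712, 0.1543]
orientation: [-180.0, -0.0, 164.4]
force: [1.2, 0.1, -0.4]
gripper_width: 0.0062
grasp_force: 58.7
[ 0.47348059 -0.35229583  0.19      ]
slide [ -5.56 -13.04  -1.79] rotz 18.13
slide [ -9.35 -10.66  -1.79] rotz 18.13
```

```bash
python3 -m crank '{"slide":[[-2,-5,-2],[-4,-9,-2],[-5.6,-13,-2],[-5.6,-13,-2],[-5.6,-13,-2]],"delta_rot":[[0,0,4],[0,0,8],[0,0,12],[0,0,16],[0,0,18.1]],"gripper":[0,0,0,0,0]}'
python3 -m crank '{"slide":[[-2,-3,-1],[-5,-6,-1],[-8,-9,-1.8],[-9.3,-10.7,-1.8],[-9.3,-10.7,-1.8]],"delta_rot":[[0,0,4],[0,0,8],[0,0,12],[0,0,16],[0,0,18.1]],"gripper":[0,0,0,0,0]}'
python3 - <<'E'
from workcell import *
from h import *
from fit import W,p
o=get_obs();print(o['position'],o['orientation'],o['gripper_width'])
m=camera_model('wrist');im=read_camera('wrist')[:,:,::-1].copy()
np.save('w2.npy',im); import pickle;pickle.dump(m,open('w2.pkl','wb'))
for P in [(-.09,-.115,.092),(-.09,.115,.092),(.09,-.115,.092),(.09,.115,.092),(-.15,-.115,.03),(-.15,.115,.03),(-.142,.04,.054)]:
    u=proj(m,W(p,np.array(P)))[0];print(P,u.round(1));cv2.circle(im,tuple(int(x) for x in u),2,(0,0,255),-1)
cv2.imwrite('pics/w2.png',cv2.resize(im,(800,600)))
E
```

```text
time: 4.32
position: [0.4556, -0.217, 0.1729]
orientation: [-179.9, 0.1, 145.7]
force: [-0.5, -0.0, 0.6]
gripper_width: 0.0063
grasp_force: 58.7
time: 4.73
position: [0.4728, -0.3582, 0.1907]
orientation: [-179.9, 0.1, 127.6]
force: [-1.3, -0.5, 0.8]
gripper_width: 0.0063
grasp_force: 58.7
[ 0.47282593 -0.35824258  0.19070789] [-1.79878106e+02  1.35015279e-01  1.27598973e+02] 0.006291496670920922
(-0.09, -0.115, 0.092) [220.5  88.6]
(-0.09, 0.115, 0.092) [530.2  84.3]
(0.09, -0.115, 0.092) [232.  299.9]
(0.09, 0.115, 0.092) [485.9 299. ]
(-0.15, -0.115, 0.03) [228.9  24.9]
(-0.15, 0.115, 0.03) [488.3  20.8]
(-0.142, 0.04, 0.054) [413.6  23.8]
```

View pics/w2.png

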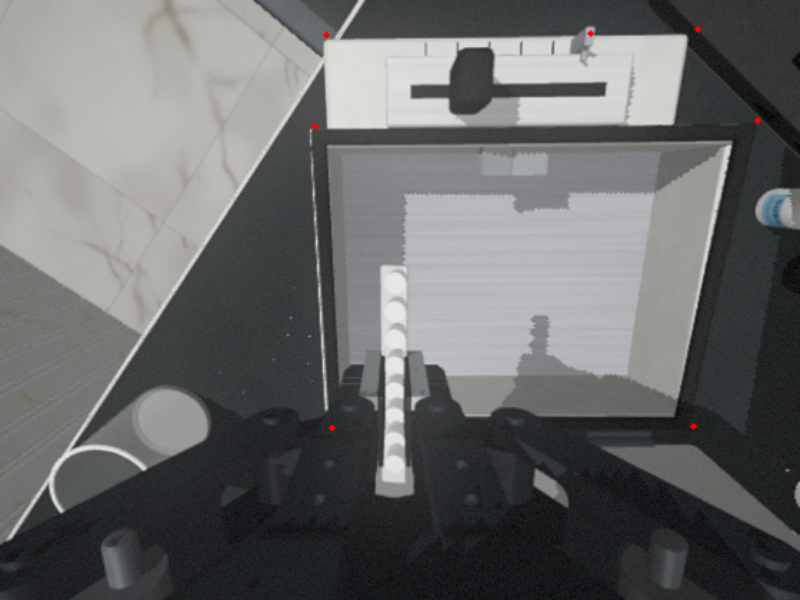

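```bash
python3 - <<'E'
s=open('fit.py').read()
s=s.replace("(D,sd(10,318),(-.15,-.115,.03))]","]").replace("(S,sc(72,288),(-.15,.115,.03)),(S,sc(15,527),(-.15,-.115,.03)),","")
s=s.replace("def W(","import pickle\nM=pickle.load(open('w2.pkl','rb'));w=lambda x,y:(x*.7,y*.7)\nobs+=[(M,w(312,130),(-.09,-.115,.092)),(M,w(754,124),(-.09,.115,.092)),(M,w(680,419),(.09,.115,.092))]\ndef W(",1)
s=s.replace("    # lid","    for n,uv in {'tabw':w(590,32)}.items(): print(n,inv(onz(M,*uv,.054)))\n    print('sl',[inv(tri((M,w(472,53)),(S,sc(82,375))))],inv(tri((M,w(472,53)),(D,sd(128,214)))),inv(tri((M,w(590,30)),(D,sd(180,167)))),inv(tri((M,w(590,30)),(S,sc(66,332)))))\n    # lid")
open('fit.py','w').write(s)
E
python3 fit.py
python3 - <<'E'
from h import *
from fit import W,p
t=W(p,np.array([0,-.07,.16]));print(t)
plan(t,np.degrees(p[2])+180)
E
```

```text
[ 0.52760296 -0.31108764 -0.91084545] -52.1876002183053
[[-1.7  1.4]
 [-2.3 -3.3]
 [ 1.5  3. ]
 [ 1.8 -2. ]
 [ 1.2  0.9]
 [-2.1  2.2]
 [ 0.2 -3.2]
 [ 0.3  2. ]
 [ 0.1 -1.8]
 [-0.2 -0.1]
 [ 6.9  7.2]]
slider top [-0.11700643 -0.02909713  0.08627292] [-0.11683013 -0.02827313  0.084     ]
tab [-0.14314738  0.04216107  0.05174391] [-0.14135444  0.0374091   0.054     ] [-0.14355807  0.04290874  0.054     ]
tabw [-0.14421707  0.04062025  0.054     ]
sl [array([-0.1201114 , -0.03283305,  0.09059491])] [-0.12473025 -0.02774287  0.0803043 ] [-0.14520873  0.04256932  0.05219645] [-0.14404493  0.0411825   0.0509748 ]
lid [0.1009956  0.1186854  0.28219588] [ 0.10442985 -0.11578659  0.28357705]
b [0.00163474 0.22897431 0.        ]
w [-0.04300803  0.21336652  0.        ]
(-0.09, -0.115) [ 0.382 -0.31   0.   ]
(-0.09, 0.115) [ 0.563 -0.169  0.   ]
(0.09, -0.115) [ 0.492 -0.453  0.   ]
(0.09, 0.115) [ 0.674 -0.312  0.   ]
(-0.15, -0.115) [ 0.345 -0.263  0.   ]
(-0.15, 0.115) [ 0.526 -0.122  0.   ]
(0, 0) [ 0.528 -0.311  0.   ]
[ 0.47230139 -0.3540031   0.16      ]
slide [0.16 0.01 3.02] rotz -0.17
```

```bash
python3 -m crank '{"slide":[[0.2,0,3],[0.2,0,6.5],[0.2,0,9.5],[0.2,0,12],[0.2,0,13.5]],"delta_rot":[[0,0,0],[0,0,0],[0,0,0],[0,0,0],[0,0,0]],"gripper":[0,0,0,0,0]}'
python3 -m crank '{"slide":[[0,0,0.6],[0,0,1.2],[0,0,1.6],[0,0,1.6],[0,0,1.6]],"delta_rot":[[0,0,0],[0,0,0],[0,0,0],[0,0,0],[0,0,0]],"gripper":[0,0,0,1.6,1.6]}'
python3 -m crank '{"slide":[[0,0,0],[0,0,-3],[0,0,-7],[0,0,-11],[0,0,-14]],"delta_rot":[[0,0,0],[0,0,0],[0,0,0],[0,0,0],[0,0,0]],"gripper":[1.6,1.6,1.6,1.6,4]}'
python3 - <<'E'
from workcell import *
from h import *
im,s=strips(.043);
plan(np.array([.4285,-.0035,.10]),193.8)
E
```

```text
time: 5.2
position: [0.4716, -0.3485, 0.0524]
orientation: [-179.9, -0.2, 128.3]
force: [-0.7, -0.3, -0.5]
gripper_width: 0.0061
grasp_force: 58.7
time: 5.62
position: [0.4751, -0.3496, 0.0406]
orientation: [179.9, 0.1, 128.3]
force: [2.2, 3.7, 1.7]
gripper_width: 0.0162
grasp_force: 0.0
time: 6.03
position: [0.4735, -0.3514, 0.1839]
orientation: [179.9, 0.2, 128.2]
force: [0.2, -0.7, 0.3]
gripper_width: 0.0272
grasp_force: 0.0
strip [ 236  321   80   26 1638] [ 0.5694 -0.4732  0.043 ] 0.0878 38.2
slide [15.19  8.94  4.49] rotz -32.82
slide [ 7.92 15.75  4.49] rotz -32.82
```

```bash
python3 -m crank '{"slide":[[4,2.4,0],[8,4.7,0],[11,6.5,1],[15.2,8.9,3],[15.2,8.9,4.5]],"delta_rot":[[0,0,-7],[0,0,-14],[0,0,-21],[0,0,-28],[0,0,-32.8]],"gripper":[4,4,4,4,4]}'
python3 -m crank '{"slide":[[2,4,1],[4,8,2],[6,12,3],[7.9,15.7,4.5],[7.9,15.7,4.5]],"delta_rot":[[0,0,-7],[0,0,-14],[0,0,-21],[0,0,-28],[0,0,-32.8]],"gripper":[4,4,4,4,4]}'
python3 -m crank '{"slide":[[0,0,0],[0,0,0],[0,0,0],[0,0,0],[0,0,0]],"delta_rot":[[0,0,0],[0,0,0],[0,0,0],[0,0,0],[0,0,0]],"gripper":[4,4,4,4,4]}'
python3 - <<'E'
from workcell import *
from h import *
im,s=strips();cv2.imwrite('pics/w3.png',im[:,:,::-1])
for c,L,a in s:
    plan(np.array([c[0],c[1],.003]),a+180)
E
```

```text
time: 6.5
position: [0.4498, -0.1712, 0.136]
orientation: [179.9, 0.2, 161.7]
force: [1.6, -0.3, -0.8]
gripper_width: 0.0402
grasp_force: 0.0
time: 6.92
position: [0.4242, 0.0029, 0.089]
orientation: [180.0, 0.0, -165.5]
force: [0.6, 0.4, -1.2]
gripper_width: 0.0402
grasp_force: 0.0
time: 7.33
position: [0.4259, -0.0031, 0.0898]
orientation: [-180.0, 0.0, -166.4]
force: [-0.0, 1.0, 0.4]
gripper_width: 0.0398
grasp_force: 0.0
strip [ 271  166   12  101 1211] [ 0.4279 -0.0034  0.008 ] 0.0819 13.7
strip [347 193  26  82 986] [0.4255 0.0623 0.008 ] 0.0684 6.2
strip [ 479  222   49   93 1627] [0.4269 0.1841 0.008 ] 0.084 5.2
slide [-0.2  -0.1   8.67] rotz -0.02
slide [-1.52  6.34  8.67] rotz 7.41
slide [-2.26  9.07  4.33] rotz 4.24
slide [-1.59  9.21  4.33] rotz 4.24
```

```bash
python3 -m crank '{"slide":[[-0.2,-0.1,3],[-0.2,-0.1,6],[-0.2,-0.1,8],[-0.2,-0.1,8.6],[-0.2,-0.1,8.6]],"delta_rot":[[0,0,0],[0,0,0],[0,0,0],[0,0,0],[0,0,0]],"gripper":[4,4,4,4,4]}'
python3 -m crank '{"slide":[[0,0,0],[0,0,0],[0,0,0],[0,0,0],[0,0,0]],"delta_rot":[[0,0,0],[0,0,0],[0,0,0],[0,0,0],[0,0,0]],"gripper":[2,0,0,0,0]}'
python3 -m crank '{"slide":[[0,0,0],[0,0,-3],[0,0,-7],[0,0,-11],[0,0,-15]],"delta_rot":[[0,0,0],[0,0,0],[0,0,0],[0,0,0],[0,0,0]],"gripper":[0,0,0,0,0]}'
python3 - <<'E'
from workcell import *
from h import *
from fit import W,p
plan(W(p,np.array([0,-.025,.16])),np.degrees(p[2])+180)
E
```

```text
time: 7.8
position: [0.4264, -0.0029, 0.0022]
orientation: [180.0, -0.2, -166.3]
force: [-0.0, -1.3, 1.0]
gripper_width: 0.0399
grasp_force: 0.0
time: 8.22
position: [0.4288, -0.0025, 0.0047]
orientation: [-180.0, 0.1, -166.2]
force: [-0.9, -1.1, 6.6]
gripper_width: 0.0062
grasp_force: 58.9
time: 8.63
position: [0.4271, -0.0024, 0.1558]
orientation: [-180.0, 0.0, -166.2]
force: [1.8, 0.7, -0.5]
gripper_width: 0.0061
grasp_force: 59.0
slide [ -0.05 -16.7   -0.21] rotz 32.99
slide [ -9.14 -13.97  -0.21] rotz 32.99
```

```bash
python3 -m crank '{"slide":[[0,-4,-2],[0,-8,-2.4],[0,-12,-2.4],[0,-15,-2.4],[0,-16.7,-2.4]],"delta_rot":[[0,0,7],[0,0,14],[0,0,21],[0,0,28],[0,0,33]],"gripper":[0,0,0,0,0]}'
python3 -m crank '{"slide":[[-2.2,-3.5,0],[-4.5,-7,0],[-7,-10.5,0],[-9.1,-14,0],[-9.1,-14,0]],"delta_rot":[[0,0,7],[0,0,14],[0,0,21],[0,0,28],[0,0,33]],"gripper":[0,0,0,0,0]}'
python3 -m crank '{"slide":[[0,0,0],[0,0,0],[0,0,0],[0,0,0],[0,0,0]],"delta_rot":[[0,0,0],[0,0,0],[0,0,0],[0,0,0],[0,0,0]],"gripper":[0,0,0,0,0]}'
python3 - <<'E'
from workcell import *
from h import *
from fit import W,p
im=read_camera('wrist');cv2.imwrite('pics/w4.png',im[:,:,::-1])
plan(W(p,np.array([0,-.025,.0395])),np.degrees(p[2])+180)
E
```

```text
time: 9.05
position: [0.4676, -0.1688, 0.1784]
orientation: [-180.0, 0.1, 160.2]
force: [-0.9, -0.4, 0.4]
gripper_width: 0.0064
grasp_force: 59.0
time: 9.47
position: [0.5062, -0.3352, 0.1776]
orientation: [-179.8, 0.2, 127.0]
force: [-2.0, -0.1, 0.0]
gripper_width: 0.0061
grasp_force: 59.1
time: 9.88
position: [0.5075, -0.3255, 0.1777]
orientation: [180.0, 0.0, 128.0]
force: [-0.1, -0.0, 1.2]
gripper_width: 0.0063
grasp_force: 59.1
slide [-0.07 -0.02 13.82] rotz 0.13
```

View pics/w4.png

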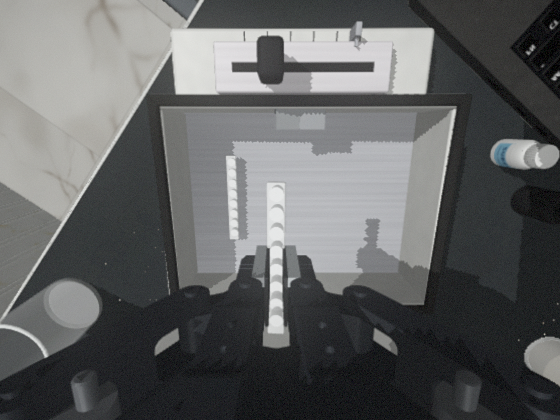

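```bash
python3 -m crank '{"slide":[[0,0,3],[0,0,6.5],[0,0,9.5],[0,0,12],[0,0,13]],"delta_rot":[[0,0,0],[0,0,0],[0,0,0],[0,0,0],[0,0,0]],"gripper":[0,0,0,0,0]}'
python3 -m crank '{"slide":[[0,0,0.3],[0,0,0.6],[0,0,0.8],[0,0,0.8],[0,0,0.8]],"delta_rot":[[0,0,0],[0,0,0],[0,0,0],[0,0,0],[0,0,0]],"gripper":[0,0,0,1.6,1.6]}'
python3 -m crank '{"slide":[[0,0,0],[0,0,-3],[0,0,-7],[0,0,-11],[0,0,-14]],"delta_rot":[[0,0,0],[0,0,0],[0,0,0],[0,0,0],[0,0,0]],"gripper":[1.6,1.6,1.6,1.6,4]}'
python3 - <<'E'
from workcell import *
from h import *
plan(np.array([.432,.0627,.10]),186.2)
E
```

```text
time: 10.35
position: [0.5055, -0.325, 0.0438]
orientation: [-179.9, -0.3, 127.9]
force: [-0.5, 0.3, -1.1]
gripper_width: 0.0065
grasp_force: 59.1
time: 10.77
position: [0.508, -0.3271, 0.0406]
orientation: [179.9, 0.1, 127.8]
force: [-0.6, -0.3, -0.9]
gripper_width: 0.0162
grasp_force: 0.0
time: 11.18
position: [0.5078, -0.3273, 0.1834]
orientation: [179.9, 0.2, 127.8]
force: [1.0, -0.4, 0.2]
gripper_width: 0.0267
grasp_force: 0.0
slide [11.82  5.97  2.78] rotz -19.47
slide [9.16 9.57 2.78] rotz -19.47
slide [ 5.44 12.07  2.78] rotz -19.47
```

```bash
python3 -m crank '{"slide":[[3,1.5,0],[6,3,0],[9,4.5,0],[11.8,6,0],[11.8,6,0]],"delta_rot":[[0,0,-5],[0,0,-10],[0,0,-15],[0,0,-19.5],[0,0,-19.5]],"gripper":[4,4,4,4,4]}'
python3 -m crank '{"slide":[[2,2,1],[4,4,2],[6,6,3],[9.2,9.6,4],[9.2,9.6,4]],"delta_rot":[[0,0,-5],[0,0,-10],[0,0,-15],[0,0,-19.5],[0,0,-19.5]],"gripper":[4,4,4,4,4]}'
python3 -m crank '{"slide":[[1.5,3.5,1],[3,7,2],[4.5,10,3],[5.4,12.1,4.3],[5.4,12.1,4.3]],"delta_rot":[[0,0,-5],[0,0,-10],[0,0,-15],[0,0,-19.5],[0,0,-19.5]],"gripper":[4,4,4,4,4]}'
python3 -m crank '{"slide":[[0,0,0],[0,0,0],[0,0,0],[0,0,0],[0,0,0]],"delta_rot":[[0,0,0],[0,0,0],[0,0,0],[0,0,0],[0,0,0]],"gripper":[4,4,4,4,4]}'
python3 - <<'E'
from workcell import *
from h import *
im,s=strips()
for c,L,a in s:
    plan(np.array([c[0],c[1],.003]),a+180)
E
```

```text
time: 11.6
position: [0.4825, -0.1903, 0.1801]
orientation: [179.9, -0.0, 148.0]
force: [1.0, -0.9, 0.3]
gripper_width: 0.0403
grasp_force: 0.0
time: 12.02
position: [0.4554, -0.0605, 0.1385]
orientation: [179.9, -0.1, 167.4]
force: [-0.1, 0.9, 0.2]
gripper_width: 0.0401
grasp_force: 0.0
time: 12.43
position: [0.4301, 0.0684, 0.0951]
orientation: [179.9, -0.1, -173.1]
force: [-0.6, -0.3, 0.4]
gripper_width: 0.04
grasp_force: 0.0
time: 12.85
position: [0.4323, 0.0631, 0.0967]
orientation: [-180.0, 0.0, -173.8]
force: [-0.8, 1.0, -0.3]
gripper_width: 0.0402
grasp_force: 0.0
strip [ 271  163   12   99 1185] [0.4331 0.0625 0.008 ] 0.0821 6.2
strip [ 415  172   29   99 1416] [0.4272 0.185  0.008 ] 0.0842 6.0
slide [-0.08 -0.08  9.36] rotz -0.02
slide [-0.82 12.16  9.36] rotz 0.25
```

```bash
python3 -m crank '{"slide":[[-0.1,0.1,3],[-0.1,0.1,6],[-0.1,0.1,8.5],[-0.1,0.1,9.3],[-0.1,0.1,9.3]],"delta_rot":[[0,0,0],[0,0,0],[0,0,0],[0,0,0],[0,0,0]],"gripper":[4,4,4,4,4]}'
python3 -m crank '{"slide":[[0,0,0],[0,0,0],[0,0,0],[0,0,0],[0,0,0]],"delta_rot":[[0,0,0],[0,0,0],[0,0,0],[0,0,0],[0,0,0]],"gripper":[2,0,0,0,0]}'
python3 -m crank '{"slide":[[0,0,0],[0,0,-4],[0,0,-8],[0,0,-12],[0,0,-16]],"delta_rot":[[0,0,0],[0,0,0],[0,0,0],[0,0,0],[0,0,0]],"gripper":[0,0,0,0,0]}'
python3 - <<'E'
from workcell import *
from h import *
from fit import W,p
plan(W(p,np.array([0,.02,.18])),np.degrees(p[2])+180)
E
```

```text
time: 13.32
position: [0.4312, 0.0645, 0.0018]
orientation: [-180.0, -0.2, -173.7]
force: [0.8, 0.8, 0.6]
gripper_width: 0.0399
grasp_force: 0.0
time: 13.73
position: [0.434, 0.0652, 0.0048]
orientation: [180.0, 0.2, -173.7]
force: [-0.0, -0.6, 7.8]
gripper_width: 0.0063
grasp_force: 59.0
time: 14.15
position: [0.4324, 0.065, 0.1659]
orientation: [180.0, 0.1, -173.7]
force: [1.8, 0.9, 0.7]
gripper_width: 0.0058
grasp_force: 59.0
slide [ -2.35 -12.46  -0.47] rotz 19.5
slide [ -6.37 -10.96  -0.47] rotz 19.5
slide [-9.67 -8.21 -0.47] rotz 19.5
```

```bash
python3 -m crank '{"slide":[[-0.6,-3,-0.5],[-1.2,-6,-1],[-1.8,-9,-1.5],[-2.4,-12.5,-1.5],[-2.4,-12.5,-1.5]],"delta_rot":[[0,0,5],[0,0,10],[0,0,15],[0,0,19.5],[0,0,19.5]],"gripper":[0,0,0,0,0]}'
python3 -m crank '{"slide":[[-1.6,-2.7,0],[-3.2,-5.4,0],[-4.8,-8.1,0],[-6.4,-11,0],[-6.4,-11,0]],"delta_rot":[[0,0,5],[0,0,10],[0,0,15],[0,0,19.5],[0,0,19.5]],"gripper":[0,0,0,0,0]}'
python3 -m crank '{"slide":[[-2.4,-2,0],[-4.8,-4.1,0],[-7.2,-6.2,0],[-9.7,-8.2,0],[-9.7,-8.2,0]],"delta_rot":[[0,0,5],[0,0,10],[0,0,15],[0,0,19.5],[0,0,19.5]],"gripper":[0,0,0,0,0]}'
python3 -m crank '{"slide":[[0,0,0],[0,0,0],[0,0,0],[0,0,0],[0,0,0]],"delta_rot":[[0,0,0],[0,0,0],[0,0,0],[0,0,0],[0,0,0]],"gripper":[0,0,0,0,0]}'
python3 - <<'E'
from workcell import *
from h import *
from fit import W,p
plan(W(p,np.array([0,.02,.0395])),np.degrees(p[2])+180)
E
```

```text
time: 14.57
position: [0.4715, -0.0633, 0.1795]
orientation: [-179.9, 0.2, 166.1]
force: [-0.8, -0.5, 0.1]
gripper_width: 0.0062
grasp_force: 59.0
time: 14.98
position: [0.5077, -0.185, 0.1789]
orientation: [-179.9, 0.1, 146.6]
force: [-1.6, -0.3, -0.1]
gripper_width: 0.0063
grasp_force: 59.0
time: 15.4
position: [0.5444, -0.3062, 0.1785]
orientation: [-179.9, 0.2, 127.2]
force: [-1.7, -0.4, -0.5]
gripper_width: 0.0064
grasp_force: 59.0
time: 15.82
position: [0.545, -0.2987, 0.1787]
orientation: [180.0, 0.0, 127.9]
force: [-0.4, 1.1, -0.7]
gripper_width: 0.006
grasp_force: 59.0
slide [ 0.09 -0.14 13.92] rotz 0.08
```

```bash
python3 -m crank '{"slide":[[0.1,-0.1,3],[0.1,-0.1,6.5],[0.1,-0.1,9.5],[0.1,-0.1,12],[0.1,-0.1,13.1]],"delta_rot":[[0,0,0],[0,0,0],[0,0,0],[0,0,0],[0,0,0]],"gripper":[0,0,0,0,0]}'
python3 -m crank '{"slide":[[0,0,0.3],[0,0,0.6],[0,0,0.8],[0,0,0.8],[0,0,0.8]],"delta_rot":[[0,0,0],[0,0,0],[0,0,0],[0,0,0],[0,0,0]],"gripper":[0,0,0,1.6,1.6]}'
python3 -m crank '{"slide":[[0,0,0],[0,0,-3],[0,0,-7],[0,0,-11],[0,0,-14]],"delta_rot":[[0,0,0],[0,0,0],[0,0,0],[0,0,0],[0,0,0]],"gripper":[1.6,1.6,1.6,1.6,4]}'
python3 - <<'E'
from workcell import *
from h import *
plan(np.array([.428,.1845,.14]),186)
E
```

```text
time: 16.23
position: [0.5416, -0.2979, 0.0439]
orientation: [-179.9, -0.2, 127.9]
force: [-1.0, 0.9, -0.1]
gripper_width: 0.0061
grasp_force: 59.0
time: 16.65
position: [0.5442, -0.2999, 0.0407]
orientation: [179.9, 0.1, 127.8]
force: [0.3, 0.6, -0.3]
gripper_width: 0.0162
grasp_force: 0.0
time: 17.07
position: [0.544, -0.3, 0.1834]
orientation: [179.9, 0.2, 127.8]
force: [2.1, -0.2, 0.6]
gripper_width: 0.0268
grasp_force: 0.0
slide [15.13  6.84  1.45] rotz -19.41
slide [12.   11.48  1.45] rotz -19.41
slide [ 7.51 14.81  1.45] rotz -19.41
```

```bash
python3 -m crank '{"slide":[[4,1.7,0],[8,3.4,0],[12,5.1,0],[15.1,6.8,0],[15.1,6.8,0]],"delta_rot":[[0,0,-5],[0,0,-10],[0,0,-15],[0,0,-19.4],[0,0,-19.4]],"gripper":[4,4,4,4,4]}'
python3 -m crank '{"slide":[[3,3,0],[6,6,0],[9,9,0],[12,11.5,0],[12,11.5,0]],"delta_rot":[[0,0,-5],[0,0,-10],[0,0,-15],[0,0,-19.4],[0,0,-19.4]],"gripper":[4,4,4,4,4]}'
python3 -m crank '{"slide":[[2,3.7,1],[4,7.4,2],[6,11,3],[7.5,14.8,4.3],[7.5,14.8,4.3]],"delta_rot":[[0,0,-5],[0,0,-10],[0,0,-15],[0,0,-19.4],[0,0,-19.4]],"gripper":[4,4,4,4,4]}'
python3 -m crank '{"slide":[[0,0,0],[0,0,0],[0,0,0],[0,0,0],[0,0,0]],"delta_rot":[[0,0,0],[0,0,0],[0,0,0],[0,0,0],[0,0,0]],"gripper":[4,4,4,4,4]}'
python3 - <<'E'
from workcell import *
from h import *
im,s=strips();cv2.imwrite('pics/w5.png',im[:,:,::-1])
for c,L,a in s:
    plan(np.array([c[0],c[1],.003]),a+180)
E
```

```text
time: 17.48
position: [0.5043, -0.1301, 0.1802]
orientation: [179.8, -0.0, 148.0]
force: [1.4, 0.7, 0.2]
gripper_width: 0.0402
grasp_force: 0.0
time: 17.9
position: [0.4644, 0.0311, 0.1802]
orientation: [179.9, 0.0, 167.4]
force: [1.1, 0.2, -0.9]
gripper_width: 0.0397
grasp_force: 0.0
time: 18.32
position: [0.4248, 0.1911, 0.1356]
orientation: [179.9, -0.0, -173.3]
force: [-0.6, 0.4, 0.8]
gripper_width: 0.0398
grasp_force: 0.0
time: 18.73
position: [0.428, 0.1833, 0.1367]
orientation: [-180.0, 0.0, -174.2]
force: [0.2, 0.2, 0.2]
gripper_width: 0.0401
grasp_force: 0.0
strip [274 157  11  86 865] [0.4274 0.185  0.008 ] 0.0816 6.0
slide [ 0.03  0.15 13.36] rotz -0.15
```

View pics/w5.png

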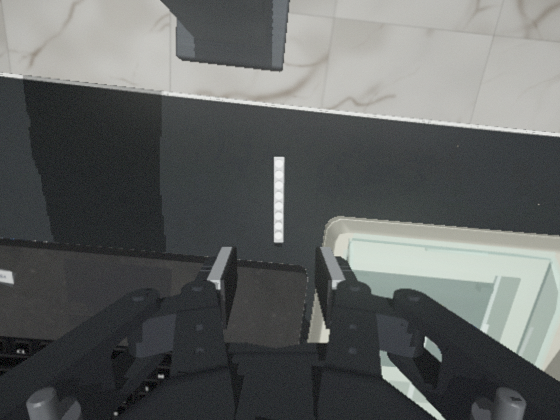

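Run:
```python
from workcell import *
from h import *
m=camera_model('wrist');o=get_obs()
for z in (.05,.08,.11):
    for uv in [(330,218),(420,222),(318,335)]:
        P=onz(m,*uv,z)-o['position'];P[2]=0;print(z,uv,R.from_euler('xyz',[180,0,o['orientation'][2]],degrees=True).inv().apply(P).round(3))
```

```text
0.05 (330, 218) [-0.003  0.042  0.   ]
0.05 (420, 222) [-0.007  0.115  0.   ]
0.05 (318, 335) [-0.113  0.037  0.   ]
0.08 (330, 218) [0.006 0.037 0.   ]
0.08 (420, 222) [0.003 0.099 0.   ]
0.08 (318, 335) [-0.09   0.032  0.   ]
0.11 (330, 218) [0.015 0.031 0.   ]
0.11 (420, 222) [0.012 0.084 0.   ]
0.11 (318, 335) [-0.066  0.027  0.   ]
```

Run:
```python
from workcell import *
from h import *
a=read_camera('scene')[120:230,70:230,::-1];b=read_camera('side')[130:200,200:320,::-1]
cv2.imwrite('pics/m.png',np.hstack([cv2.resize(a,(480,330)),np.pad(cv2.resize(b,(320,187),interpolation=cv2.INTER_CUBIC),((0,143),(0,0),(0,0)))]))
```

```text
(no output)
```

View pics/m.png

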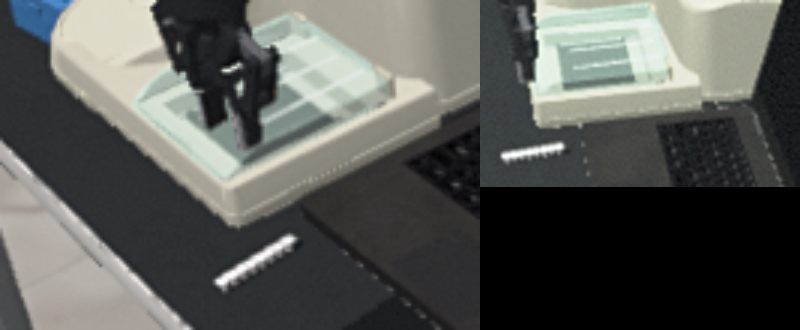

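Run:
```python
from workcell import *
from h import *
m=camera_model('scene');o=get_obs();print(o['position'])
B=onz(m,149,194.3,0);print(B)
for z in (.02,.03,.04,.05,.06):
    P=np.array([B[0],B[1],z]);print(z,proj(m,P),(onz(m,144.5,181.7,z)-B).round(3),onz(camera_model('wrist'),330,218,z).round(3))
```

```text
[0.42767639 0.18390992 0.13650547]
[0.44573721 0.25091001 0.        ]
0.02 [[147.71415928 188.29746019]] [0.009 0.031 0.02 ] [0.435 0.233 0.02 ]
0.03 [[147.06498047 185.25540989]] [0.003 0.018 0.03 ] [0.432 0.231 0.03 ]
0.04 [[146.41162325 182.18584086]] [-0.003  0.005  0.04 ] [0.429 0.228 0.04 ]
0.05 [[145.75408494 179.0885047 ]] [-0.008 -0.007  0.05 ] [0.427 0.226 0.05 ]
0.06 [[145.09236447 175.96315354]] [-0.014 -0.02   0.06 ] [0.424 0.224 0.06 ]
```

```bash
python3 -m crank '{"slide":[[1.5,0.1,1],[1.5,0.1,3],[1.5,0.1,5],[1.5,0.1,7],[1.5,0.1,9]],"delta_rot":[[0,0,0],[0,0,0],[0,0,0],[0,0,0],[0,0,0]],"gripper":[2.6,2.6,2.6,2.6,2.6]}'
python3 -m crank '{"slide":[[0,0,1],[0,0,2],[0,0,3],[0,0,4],[0,0,4.2]],"delta_rot":[[0,0,0],[0,0,0],[0,0,0],[0,0,0],[0,0,0]],"gripper":[2.6,2.6,2.6,2.6,2.6]}'
python3 -m crank '{"slide":[[0,0,0],[0,0,0],[0,0,0],[0,0,0],[0,0,0]],"delta_rot":[[0,0,0],[0,0,0],[0,0,0],[0,0,0],[0,0,0]],"gripper":[2,0,0,0,0]}'
python3 -m crank '{"slide":[[0,0,0],[0,0,-4],[0,0,-8],[0,0,-12],[0,0,-16]],"delta_rot":[[0,0,0],[0,0,0],[0,0,0],[0,0,0],[0,0,0]],"gripper":[0,0,0,0,0]}'
python3 - <<'E'
from workcell import *
from h import *
from fit import W,p
plan(W(p,np.array([-.012,.065,.185])),np.degrees(p[2])+180)
E
```

```text
time: 19.3
position: [0.4125, 0.1837, 0.0457]
orientation: [180.0, 0.0, -174.0]
force: [0.7, 0.3, -0.2]
gripper_width: 0.0262
grasp_force: 0.0
time: 19.72
position: [0.4119, 0.1836, 0.0031]
orientation: [-180.0, -0.1, -174.0]
force: [-1.0, 0.3, -0.2]
gripper_width: 0.0263
grasp_force: 0.0
time: 20.13
position: [0.4128, 0.1841, 0.0048]
orientation: [180.0, 0.1, -174.0]
force: [-0.7, -0.8, 2.6]
gripper_width: 0.0059
grasp_force: 58.8
time: 20.55
position: [0.4118, 0.1838, 0.1663]
orientation: [180.0, -0.0, -174.0]
force: [1.3, -0.1, -0.4]
gripper_width: 0.0061
grasp_force: 58.8
slide [ -3.74 -15.33  -0.62] rotz 19.4
slide [ -8.62 -13.21  -0.62] rotz 19.4
slide [-12.52  -9.6   -0.62] rotz 19.4
```

```bash
python3 -m crank '{"slide":[[-0.9,-3.8,-0.6],[-1.8,-7.6,-1.2],[-2.7,-11.4,-1.8],[-3.7,-15.3,-1.8],[-3.7,-15.3,-1.8]],"delta_rot":[[0,0,5],[0,0,10],[0,0,15],[0,0,19.4],[0,0,19.4]],"gripper":[0,0,0,0,0]}'
python3 -m crank '{"slide":[[-2.1,-3.3,0],[-4.3,-6.6,0],[-6.4,-9.9,0],[-8.6,-13.2,0],[-8.6,-13.2,0]],"delta_rot":[[0,0,5],[0,0,10],[0,0,15],[0,0,19.4],[0,0,19.4]],"gripper":[0,0,0,0,0]}'
python3 -m crank '{"slide":[[-3.1,-2.4,0],[-6.2,-4.8,0],[-9.3,-7.2,0],[-12.5,-9.6,0],[-12.5,-9.6,0]],"delta_rot":[[0,0,5],[0,0,10],[0,0,15],[0,0,19.4],[0,0,19.4]],"gripper":[0,0,0,0,0]}'
python3 -m crank '{"slide":[[0,0,0],[0,0,0],[0,0,0],[0,0,0],[0,0,0]],"delta_rot":[[0,0,0],[0,0,0],[0,0,0],[0,0,0],[0,0,0]],"gripper":[0,0,0,0,0]}'
python3 - <<'E'
from workcell import *
from h import *
from fit import W,p
im=read_camera('wrist');cv2.imwrite('pics/w6.png',im[:,:,::-1])
plan(W(p,np.array([-.012,.065,.04])),np.degrees(p[2])+180)
E
```

```text
time: 20.97
position: [0.4671, 0.0277, 0.1829]
orientation: [-179.9, 0.1, 165.8]
force: [-0.0, -0.0, -0.6]
gripper_width: 0.0064
grasp_force: 58.8
time: 21.38
position: [0.519, -0.1211, 0.1823]
orientation: [-179.9, 0.1, 146.4]
force: [-1.0, -0.6, 0.6]
gripper_width: 0.0062
grasp_force: 58.8
time: 21.8
position: [0.5708, -0.2696, 0.1815]
orientation: [-179.8, 0.2, 127.1]
force: [-1.2, 0.6, -1.5]
gripper_width: 0.0061
grasp_force: 58.8
time: 22.22
position: [0.5714, -0.2599, 0.1827]
orientation: [180.0, 0.0, 127.9]
force: [0.6, 0.1, -0.2]
gripper_width: 0.0057
grasp_force: 58.8
slide [-0.14 -0.08 14.27] rotz 0.07
```

View pics/w6.png

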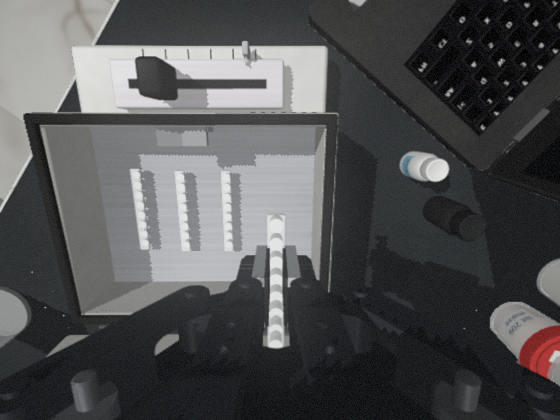

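```bash
python3 -m crank '{"slide":[[-0.1,-0.2,3],[-0.1,-0.2,6.5],[-0.1,-0.2,9.5],[-0.1,-0.2,12],[-0.1,-0.2,13.3]],"delta_rot":[[0,0,0],[0,0,0],[0,0,0],[0,0,0],[0,0,0]],"gripper":[0,0,0,0,0]}'
python3 -m crank '{"slide":[[0,0,0.3],[0,0,0.6],[0,0,0.9],[0,0,0.9],[0,0,0.9]],"delta_rot":[[0,0,0],[0,0,0],[0,0,0],[0,0,0],[0,0,0]],"gripper":[0,0,0,1.6,1.6]}'
python3 -m crank '{"slide":[[0,0,0],[0,0,-3],[0,0,-7],[0,0,-11],[0,0,-14]],"delta_rot":[[0,0,0],[0,0,0],[0,0,0],[0,0,0],[0,0,0]],"gripper":[1.6,1.6,1.6,1.6,1.6]}'
python3 - <<'E'
from workcell import *
from h import *
from fit import W,p
# refine chamber from w6: print predicted corners to compare
im=cv2.imread('pics/w6.png')
plan(W(p,np.array([-.12,-.029,.16])),np.degrees(p[2])+180)
plan(W(p,np.array([-.12,-.01,.16])),np.degrees(p[2])+180)
E
```

```text
time: 22.68
position: [0.5687, -0.2619, 0.0462]
orientation: [-179.9, -0.2, 127.8]
force: [0.1, 0.7, -0.5]
gripper_width: 0.006
grasp_force: 58.8
time: 23.1
position: [0.5699, -0.2647, 0.0416]
orientation: [-180.0, 0.1, 127.7]
force: [-3.8, -3.1, 0.0]
gripper_width: 0.0158
grasp_force: 0.0
time: 23.52
position: [0.5715, -0.2635, 0.1853]
orientation: [179.8, 0.2, 127.8]
force: [0.5, -0.8, 0.8]
gripper_width: 0.0163
grasp_force: 0.0
slide [10.93 -9.29  2.53] rotz -0.01
slide [10.93 -7.39  2.53] rotz -0.01
```

```bash
python3 -m crank '{"slide":[[3,-2.6,0],[6,-5.2,0],[9,-7.8,0],[10.9,-9.3,0],[10.9,-9.3,0]],"delta_rot":[[0,0,0],[0,0,0],[0,0,0],[0,0,0],[0,0,0]],"gripper":[4,4,4,4,4]}'
python3 -m crank '{"slide":[[0,0,0],[0,0,0],[0,0,0],[0,0,0],[0,0,0]],"delta_rot":[[0,0,0],[0,0,0],[0,0,0],[0,0,0],[0,0,0]],"gripper":[4,4,4,4,4]}'
python3 - <<'E'
from workcell import *
from h import *
from fit import W,p
im=read_camera('wrist');cv2.imwrite('pics/w7.png',im[:,:,::-1])
sc=read_camera('scene');cv2.imwrite('pics/s7.png',cv2.resize(sc[150:350,240:440,::-1],(600,600)))
plan(W(p,np.array([-.118,-.029,.055])),np.degrees(p[2])+180)
m=camera_model('scene');
for c in ['scene','wrist']:
    r=recognise(c,'setpoint_mid');print(c,[(x['extent'],x['conf']) for x in r][:2])
    r=recognise(c,'tab_top');print(c,[(x['extent'],x['conf']) for x in r][:2])
E
```

```text
time: 23.93
position: [0.4264, -0.2338, 0.1818]
orientation: [179.9, 0.0, 127.7]
force: [0.5, -0.8, -0.3]
gripper_width: 0.0399
grasp_force: 0.0
time: 24.35
position: [0.4307, -0.2341, 0.1801]
orientation: [-180.0, -0.0, 127.8]
force: [0.2, -0.7, -0.2]
gripper_width: 0.0399
grasp_force: 0.0
slide [-0.25  0.06 12.51] rotz 0.0
scene [([376.3, 199.0, 41.5, 33.5], 0.73), ([374.1, 158.6, 42.2, 165.7], 0.68)]
scene [([256.3, 263.4, 10.2, 2.5], 0.63), ([374.4, 204.7, 44.0, 27.2], 0.35)]
wrist [([264.0, 189.8, 24.1, 42.7], 0.61)]
wrist []
```

View pics/s7.png

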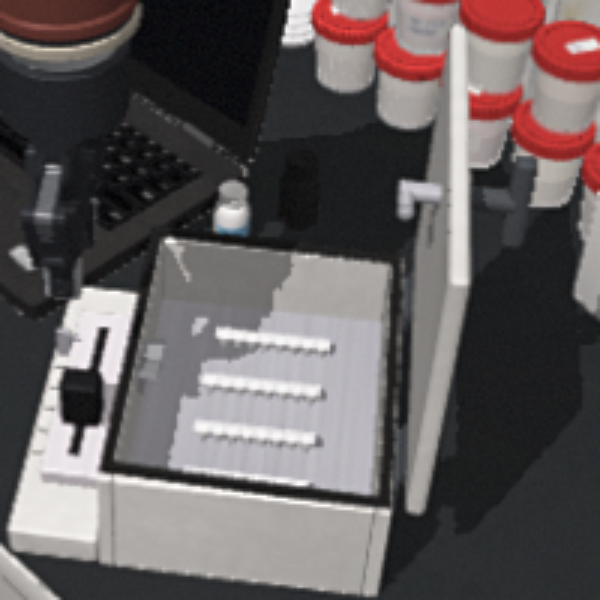

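```bash
python3 -m crank '{"slide":[[-0.2,0,2],[-0.2,0,4.5],[-0.2,0,7],[-0.2,0,9.5],[-0.2,0,11]],"delta_rot":[[0,0,0],[0,0,0],[0,0,0],[0,0,0],[0,0,0]],"gripper":[4,4,4,4,4]}'
python3 -m crank '{"slide":[[0,0,0.5],[0,0,1],[0,0,1.4],[0,0,1.4],[0,0,1.4]],"delta_rot":[[0,0,0],[0,0,0],[0,0,0],[0,0,0],[0,0,0]],"gripper":[4,4,4,4,4]}'
python3 -m crank '{"slide":[[0,0,0],[0,0,0],[0,0,0],[0,0,0],[0,0,0]],"delta_rot":[[0,0,0],[0,0,0],[0,0,0],[0,0,0],[0,0,0]],"gripper":[3,2.5,1.8,1.8,1.8]}'
python3 - <<'E'
from workcell import *
from h import *
from fit import W,p
o=get_obs();print(o['position'],o['orientation'],o['force'],R.from_euler('z',-p[2]).apply(o['position']-np.array([p[0],p[1],0])))
E
```

```text
time: 25.07
position: [0.4301, -0.2351, 0.0679]
orientation: [-179.9, -0.1, 127.8]
force: [-0.1, -0.1, 0.1]
gripper_width: 0.04
grasp_force: 0.0
time: 25.48
position: [0.4318, -0.2358, 0.057]
orientation: [180.0, 0.1, 127.8]
force: [-0.5, -0.1, 0.0]
gripper_width: 0.0402
grasp_force: 0.0
time: 25.9
position: [0.4317, -0.2358, 0.0571]
orientation: [180.0, 0.0, 127.8]
force: [-1.4, 0.5, 6.6]
gripper_width: 0.0189
grasp_force: 53.8
[ 0.43167327 -0.23575219  0.05705453] [1.79965636e+02 4.73750547e-02 1.27804452e+02] [-1.40662053  0.50009895  6.63369645] [-0.11832907 -0.02960009  0.05705453]
```

```bash
python3 -m crank '{"slide":[[0,0.7,0],[0,1.4,0],[0,2.1,0],[0,2.8,0],[0,3.5,0]],"delta_rot":[[0,0,0],[0,0,0],[0,0,0],[0,0,0],[0,0,0]],"gripper":[1.8,1.8,1.8,1.8,1.8]}'
python3 -m crank '{"slide":[[0,0.7,0],[0,1.4,0],[0,2.1,0],[0,2.8,0],[0,3.5,0]],"delta_rot":[[0,0,0],[0,0,0],[0,0,0],[0,0,0],[0,0,0]],"gripper":[1.8,1.8,1.8,1.8,1.8]}'
python3 -m crank '{"slide":[[0,0,0],[0,0,0],[0,0,0],[0,0,0],[0,0,0]],"delta_rot":[[0,0,0],[0,0,0],[0,0,0],[0,0,0],[0,0,0]],"gripper":[1.8,1.8,1.8,1.8,1.8]}'
python3 - <<'E'
from workcell import *
from h import *
from fit import W,p
o=get_obs();print(o['position'],o['orientation'],o['force'],R.from_euler('z',-p[2]).apply(o['position']-np.array([p[0],p[1],0])))
im=read_camera('wrist');cv2.imwrite('pics/w8.png',im[:,:,::-1])
m=camera_model('wrist')
for y in (.036,.041,.046): print(y,proj(m,W(p,np.array([-.144,y,.054]))))
E
```

```text
time: 26.32
position: [0.4593, -0.2142, 0.057]
orientation: [180.0, 0.0, 127.8]
force: [-1.4, 0.4, 8.8]
gripper_width: 0.0192
grasp_force: 54.1
time: 26.73
position: [0.487, -0.1926, 0.0571]
orientation: [180.0, 0.0, 127.8]
force: [-2.4, -0.5, 7.8]
gripper_width: 0.0192
grasp_force: 54.1
time: 27.15
position: [0.4873, -0.1923, 0.0571]
orientation: [179.9, 0.0, 127.8]
force: [0.1, 2.2, 6.1]
gripper_width: 0.0191
grasp_force: 54.2
[ 0.48729354 -0.19231205  0.05707286] [1.79922320e+02 3.91890138e-02 1.27831028e+02] [0.06734063 2.16083775 6.08628013] [-0.11854819  0.04097336  0.05707286]
0.036 [[265.6130914  210.33097259]]
0.041 [[275.4725973  210.33253231]]
0.046 [[285.33151232 210.3340851 ]]
```

View pics/w8.png

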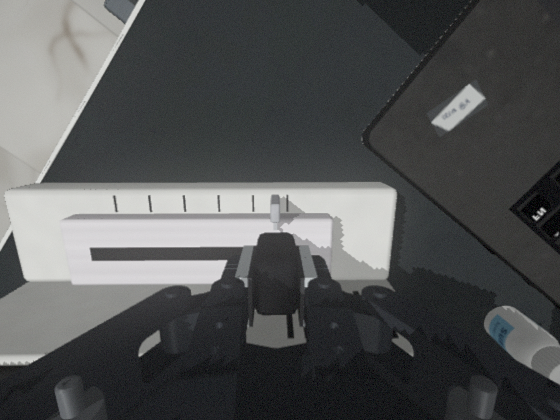

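```bash
python3 -m crank '{"slide":[[0,0,0],[0,0,0],[0,0,-1],[0,0,-4],[0,0,-8]],"delta_rot":[[0,0,0],[0,0,0],[0,0,0],[0,0,0],[0,0,0]],"gripper":[3,3,3,3,3]}'
python3 -m crank '{"slide":[[0,-2,-4],[0,-5,-8],[0,-9,-12],[0,-9.1,-16],[0,-9.1,-19.5]],"delta_rot":[[0,0,0],[0,0,0],[0,0,0],[0,0,0],[0,0,0]],"gripper":[0,0,0,0,0]}'
python3 -m crank '{"slide":[[0,0,0],[0,0,0],[0,0,0],[0,0,0],[0,0,0]],"delta_rot":[[0,0,0],[0,0,0],[0,0,0],[0,0,0],[0,0,0]],"gripper":[0,0,0,0,0]}'
python3 - <<'E'
from workcell import *
from h import *
from fit import W,p
o=get_obs();
plan(W(p,np.array([.155,-.05,.34])),np.degrees(p[2])+180)
cv2.imwrite('pics/s9.png',np.hstack([cv2.resize(read_camera('scene')[100:350,240:440,::-1],(400,500)),cv2.resize(read_camera('wrist')[:,:,::-1],(400,500))]))
E
```

```text
time: 27.62
position: [0.4843, -0.1923, 0.1351]
orientation: [-179.8, -0.3, 127.8]
force: [1.5, 0.1, 0.8]
gripper_width: 0.0297
grasp_force: 0.0
time: 28.03
position: [0.4126, -0.2495, 0.3206]
orientation: [-180.0, -0.0, 127.6]
force: [2.2, -0.7, 0.5]
gripper_width: -0.0001
grasp_force: 0.0
time: 28.45
position: [0.4154, -0.2471, 0.3172]
orientation: [-179.9, -0.1, 127.8]
force: [0.3, 0.2, -0.4]
gripper_width: -0.0002
grasp_force: 0.0
slide [-13.72  -0.03  -1.14] rotz 0.01
slide [-13.72  -0.03  -1.14] rotz 0.01
```

View pics/s9.png

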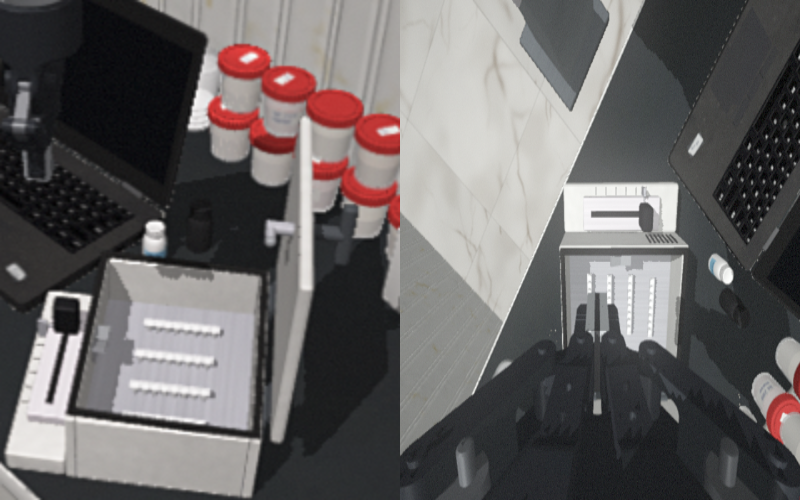

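```bash
python3 -m crank '{"slide":[[-3.5,0,-1.5],[-7,0,-2.3],[-10,0,-2.3],[-13.7,0,-2.3],[-13.7,0,-2.3]],"delta_rot":[[0,0,0],[0,0,0],[0,0,0],[0,0,0],[0,0,0]],"gripper":[0,0,0,0,0]}'
python3 -m crank '{"slide":[[-3.5,0,0],[-7,0,0],[-10,0,0],[-13.7,0,0],[-13.7,0,0]],"delta_rot":[[0,0,0],[0,0,0],[0,0,0],[0,0,0],[0,0,0]],"gripper":[0,0,0,0,0]}'
python3 -m crank '{"slide":[[0,0,0],[0,0,2],[0,0,4],[0,0,6],[0,0,8]],"delta_rot":[[0,0,0],[0,0,0],[0,0,0],[0,0,0],[0,0,0]],"gripper":[0,0,0,0,0]}'
python3 -m crank '{"slide":[[0,0,0],[0,0,0],[0,0,0],[0,0,0],[0,0,0]],"delta_rot":[[0,0,0],[0,0,0],[0,0,0],[0,0,0],[0,0,0]],"gripper":[0,0,0,0,0]}'
python3 - <<'E'
from workcell import *
from h import *
from fit import W,p
o=get_obs();print(R.from_euler('z',-p[2]).apply(o['position']-np.array([p[0],p[1],0])),o['orientation'],o['q'],o['force'])
E
```

```text
time: 28.97
position: [0.5017, -0.3595, 0.3373]
orientation: [-179.7, -0.2, 127.7]
force: [-0.0, -0.2, -1.0]
gripper_width: -0.0003
grasp_force: 0.0
time: 29.38
position: [0.5859, -0.4677, 0.3337]
orientation: [-179.7, -0.4, 127.7]
force: [0.3, 0.1, -2.4]
gripper_width: -0.0001
grasp_force: 0.0
time: 29.8
position: [0.5834, -0.4631, 0.2616]
orientation: [180.0, 0.0, 127.8]
force: [0.7, -0.6, 0.3]
gripper_width: -0.0002
grasp_force: 0.0
time: 30.22
position: [0.5841, -0.4644, 0.2633]
orientation: [180.0, 0.1, 127.8]
force: [0.7, 0.5, 0.9]
gripper_width: 0.0003
grasp_force: 0.0
[ 0.15574131 -0.04937156  0.26330916] [1.79961950e+02 1.35080983e-01 1.27801368e+02] [23.98213289 30.8071761  18.2602116  65.4644277  -9.27902443 84.9391353
 78.40872809] [0.69637852 0.51539174 0.93550113]
```

```bash
python3 -m crank '{"slide":[[1,0,0],[2,0,0.1],[3,0,0.2],[4,0,0.3],[4.7,0,0.3]],"delta_rot":[[0,0,0],[0,0,0],[0,0,0],[0,0,0],[0,0,0]],"gripper":[0,0,0,0,0]}'
python3 -m crank '{"slide":[[1,0,0],[2,0,0.1],[3,0,0.3],[4,0,0.5],[4.9,0,0.7]],"delta_rot":[[0,0,0],[0,0,0],[0,0,0],[0,0,0],[0,0,0]],"gripper":[0,0,0,0,0]}'
python3 -m crank '{"slide":[[0.9,0,0.3],[1.8,0,0.7],[2.7,0,1.1],[3.6,0,1.6],[4.5,0,2.1]],"delta_rot":[[0,0,0],[0,0,0],[0,0,0],[0,0,0],[0,0,0]],"gripper":[0,0,0,0,0]}'
python3 - <<'E'
from workcell import *
from h import *
from fit import W,p
o=get_obs();print(R.from_euler('z',-p[2]).apply(o['position']-np.array([p[0],p[1],0])),o['orientation'],R.from_euler('z',-p[2]).apply(o['force']))
for c in ('scene','side'):
    read_camera(c)
    print(c,[(x['extent'],x['conf']) for x in recognise(c,'lid')][:3],[(x['extent'],x['conf']) for x in recognise(c,'latch_bar')][:2])
m=camera_model('scene')
for th in (1.5,1.2,.9,.7):
  P=[W(p,np.array([.097-.194*np.cos(th)+.012*np.sin(th),y,.095+.194*np.sin(th)+.012*np.cos(th)])) for y in (-.118,.118)]
  print(th,proj(m,P).round(0).tolist(),proj(camera_model('side'),P).round(0).tolist())
E
```

```text
time: 30.63
position: [0.555, -0.4272, 0.2597]
orientation: [180.0, 0.1, 127.8]
force: [2.0, -2.3, 0.5]
gripper_width: -0.0003
grasp_force: 1.5
time: 31.05
position: [0.525, -0.3886, 0.2527]
orientation: [180.0, 0.1, 127.8]
force: [1.7, -2.4, -0.5]
gripper_width: 0.0002
grasp_force: 1.1
time: 31.47
position: [0.4974, -0.353, 0.2314]
orientation: [180.0, 0.1, 127.8]
force: [1.7, -2.2, 0.3]
gripper_width: 0.0005
grasp_force: 0.8
[ 0.01458003 -0.04958618  0.23143732] [1.79968948e+02 1.18878608e-01 1.27773245e+02] [ 2.83407169 -0.01400841  0.33594071]
scene [([315.3, 183.3, 65.9, 140.9], 0.87)] [([345.9, 207.4, 21.6, 20.0], 0.51)]
side [([229.9, 206.6, 103.8, 129.7], 0.95), ([272.3, 233.8, 23.1, 24.0], 0.64)] [([277.4, 234.9, 17.0, 26.8], 0.49)]
1.5 [[388.0, 242.0], [389.0, 156.0]] [[267.0, 278.0], [339.0, 215.0]]
1.2 [[351.0, 242.0], [359.0, 157.0]] [[246.0, 266.0], [318.0, 207.0]]
0.9 [[317.0, 251.0], [331.0, 166.0]] [[229.0, 261.0], [301.0, 205.0]]
0.7 [[299.0, 260.0], [315.0, 175.0]] [[221.0, 262.0], [291.0, 208.0]]
```

```bash
python3 -m crank '{"slide":[[0.8,0,0.6],[1.6,0,1.2],[2.3,0,1.9],[3,0,2.6],[3.6,0,3.4]],"delta_rot":[[0,0,0],[0,0,0],[0,0,0],[0,0,0],[0,0,0]],"gripper":[0,0,0,0,0]}'
python3 -m crank '{"slide":[[0.6,0,0.8],[1.2,0,1.6],[1.7,0,2.5],[2.1,0,3.4],[2.5,0,4.3]],"delta_rot":[[0,0,0],[0,0,0],[0,0,0],[0,0,0],[0,0,0]],"gripper":[0,0,0,0,0]}'
python3 -m crank '{"slide":[[0.3,0,0.8],[0.5,0,1.6],[0.7,0,2.4],[0.9,0,3.2],[1,0,3.9]],"delta_rot":[[0,0,0],[0,0,0],[0,0,0],[0,0,0],[0,0,0]],"gripper":[0,0,0,0,0]}'
python3 -m crank '{"slide":[[0,0,0.1],[0,0,0.2],[0,0,0.3],[0,0,0.4],[0,0,0.5]],"delta_rot":[[0,0,0],[0,0,0],[0,0,0],[0,0,0],[0,0,0]],"gripper":[0,0,0,0,0]}'
python3 - <<'E'
from workcell import *
from h import *
from fit import W,p
o=get_obs();print(R.from_euler('z',-p[2]).apply(o['position']-np.array([p[0],p[1],0])),o['orientation'],R.from_euler('z',-p[2]).apply(o['force']))
E
```

```text
time: 32.18
position: [0.4756, -0.3246, 0.1967]
orientation: [180.0, 0.1, 127.8]
force: [-0.3, -0.7, 1.2]
gripper_width: -0.0002
grasp_force: 0.7
time: 32.6
position: [0.4596, -0.304, 0.1524]
orientation: [-180.0, -0.0, 127.8]
force: [0.2, -0.7, -0.4]
gripper_width: 0.0002
grasp_force: 0.3
time: 33.02
position: [0.4537, -0.2964, 0.1135]
orientation: [-180.0, -0.0, 127.8]
force: [0.4, 0.1, 1.0]
gripper_width: -0.0
grasp_force: 0.2
time: 33.43
position: [0.454, -0.2967, 0.1101]
orientation: [180.0, 0.0, 127.8]
force: [-2.2, 2.0, 8.0]
gripper_width: -0.0003
grasp_force: 3.9
[-0.05648442 -0.04933897  0.11011457] [1.79981762e+02 1.78525019e-02 1.27789194e+02] [-2.89584012 -0.48596214  7.97282946]
```

```bash
python3 -m crank '{"slide":[[0,0,-2],[0,0,-5],[0,0,-8.5],[0,0,-11],[0,2,-13]],"delta_rot":[[0,0,0],[0,0,0],[0,0,0],[0,0,0],[0,0,0]],"gripper":[0,0,0,0,4]}'
python3 -m crank '{"slide":[[-1,1,0],[-2,2,0],[-3,3,0],[-4,3,0],[-4,3,0]],"delta_rot":[[0,0,0],[0,0,0],[0,0,0],[0,0,0],[0,0,0]],"gripper":[4,4,4,4,4]}'
python3 -m crank '{"slide":[[0,0,0],[0,0,0],[0,0,0],[0,0,0],[0,0,0]],"delta_rot":[[0,0,0],[0,0,0],[0,0,0],[0,0,0],[0,0,0]],"gripper":[4,4,4,4,4]}'
cat > look.py <<'E'
from workcell import *
from h import *
from fit import W,p
o=get_obs();ch=lambda P:R.from_euler('z',-p[2]).apply(np.array(P)-np.array([p[0],p[1],0]))
print('tcp',ch(o['position']),o['orientation'])
m=camera_model('wrist');im=read_camera('wrist')
for t in ('latch_bar','lid','setpoint_mid'):
    for x in recognise('wrist',t)[:3]:
        e=x['extent'];c=(e[0]+e[2]/2,e[1]+e[3]/2);print(t,[round(v) for v in e],round(x['conf'],2),'ch at z.15',ch(onz(m,*c,.15)).round(4))
th=.028;L=lambda x,y,z:W(p,np.array([.097+x*np.cos(th)+z*np.sin(th),y,.095-x*np.sin(th)+z*np.cos(th)]))
print('pred bar ends',proj(m,[L(-.152-.032,0,.053),L(-.152+.032,0,.053)]).round(1).tolist())
print('pred lid corners',proj(m,[L(-.194,-.118,.012),L(-.194,.118,.012),L(0,.118,.012)]).round(1).tolist())
np.save('look.npy',im)
E
python3 look.py
```

```text
time: 33.85
position: [0.4678, -0.2878, 0.2427]
orientation: [180.0, 0.2, 127.5]
force: [0.4, -0.7, -0.1]
gripper_width: 0.0112
grasp_force: 0.0
time: 34.27
position: [0.5185, -0.2987, 0.2391]
orientation: [-180.0, 0.0, 127.8]
force: [-0.3, -0.6, -0.1]
gripper_width: 0.04
grasp_force: 0.0
time: 34.68
position: [0.5176, -0.2975, 0.2396]
orientation: [180.0, 0.0, 127.8]
force: [0.2, -0.2, 0.1]
gripper_width: 0.0402
grasp_force: 0.0
tcp [-0.0168987   0.00039309  0.23962393] [1.79988475e+02 6.02921271e-03 1.27790972e+02]
latch_bar [263, 127, 20, 78] 0.61 ch at z.15 [-0.0544 -0.0019  0.15  ]
lid [140, 107, 270, 198] 0.83 ch at z.15 [-0.0219 -0.0002  0.15  ]
lid [306, 72, 24, 38] 0.16 ch at z.15 [-0.1084  0.0309  0.15  ]
setpoint_mid [304, 74, 27, 36] 0.67 ch at z.15 [-0.108   0.0307  0.15  ]
pred bar ends [[274.9, 124.0], [275.0, 207.3]]
pred lid corners [[137.1, 110.8], [413.0, 110.7], [388.1, 306.3]]
```

```bash
python3 -m crank '{"slide":[[1,-0.1,0],[2,-0.1,0],[3,-0.1,0],[3.7,-0.1,1.5],[3.7,-0.1,4]],"delta_rot":[[0,0,0],[0,0,0],[0,0,0],[0,0,0],[0,0,0]],"gripper":[4,4,4,4,4]}'
python3 -m crank '{"slide":[[0,0,2],[0,0,4],[0,0,5.5],[0,0,6],[0,0,6]],"delta_rot":[[0,0,0],[0,0,0],[0,0,0],[0,0,0],[0,0,0]],"gripper":[4,4,4,4,4]}'
python3 -m crank '{"slide":[[0,0,0],[0,0,0],[0,0,0],[0,0,0],[0,0,0]],"delta_rot":[[0,0,0],[0,0,0],[0,0,0],[0,0,0],[0,0,0]],"gripper":[3,2,1,1,1]}'
python3 -m crank '{"slide":[[0,0,0],[0,0,0],[0,0,0],[0,0,0],[0,0,0]],"delta_rot":[[0,0,0],[0,0,0],[0,0,0],[0,0,0],[0,0,0]],"gripper":[1,1,1,1,1]}'
python3 look.py | head -1
```

```text
time: 35.3
position: [0.495, -0.2676, 0.2019]
orientation: [179.8, 0.2, 127.9]
force: [1.9, 0.1, 0.1]
gripper_width: 0.04
grasp_force: 0.0
time: 35.72
position: [0.4934, -0.2679, 0.1385]
orientation: [-179.9, -0.1, 127.8]
force: [0.3, -0.3, 0.1]
gripper_width: 0.0398
grasp_force: 0.0
time: 36.13
position: [0.4935, -0.2703, 0.1407]
orientation: [-179.9, 0.0, 127.7]
force: [-6.1, -1.4, 4.4]
gripper_width: 0.0109
grasp_force: 40.0
time: 36.55
position: [0.4936, -0.2703, 0.1407]
orientation: [-179.9, 0.0, 127.7]
force: [-5.2, -1.6, 5.1]
gripper_width: 0.0108
grasp_force: 40.0
tcp [-0.05312258 -0.00186232  0.14067535] [-1.79939973e+02  4.73740791e-02  1.27717714e+02]
```

```bash
python3 -m crank '{"slide":[[0,0,0],[0,0,0],[0,0,0],[0,0,0],[0,0,0.1]],"delta_rot":[[0,0,5],[0,0,10],[0,0,15],[0,0,20],[0,0,25]],"gripper":[1,1,1,1,1]}'
python3 -m crank '{"slide":[[0,0,0],[0,0,0.1],[0,0,0.1],[0,0,0.1],[0,0,0.1]],"delta_rot":[[0,0,5],[0,0,10],[0,0,15],[0,0,20],[0,0,25]],"gripper":[1,1,1,1,1]}'
python3 look.py | head -2
```

```text
time: 37.17
position: [0.4925, -0.2706, 0.1398]
orientation: [-179.9, 0.0, 102.4]
force: [-11.8, -1.2, 11.9]
gripper_width: 0.0107
grasp_force: 41.0
time: 37.58
position: [0.4914, -0.2704, 0.1388]
orientation: [-179.8, 0.1, 77.4]
force: [-17.0, 0.6, 14.7]
gripper_width: 0.0109
grasp_force: 41.4
tcp [-0.05429871 -0.00366443  0.13877143] [-1.79772883e+02  6.69772086e-02  7.74324987e+01]
latch_bar [260, 196, 29, 124] 0.97 ch at z.15 [-0.0579  0.0014  0.15  ]
```

```bash
python3 -m crank '{"slide":[[0,-0.1,0],[0,-0.2,0],[0,-0.3,0],[0,-0.3,0.1],[0,-0.3,0.1]],"delta_rot":[[0,0,5],[0,0,10],[0,0,15],[0,0,20],[0,0,25]],"gripper":[1,1,1,1,1]}'
python3 -m crank '{"slide":[[0,0,0],[0,0,0],[0,0,0.1],[0,0,0.1],[0,0,0.1]],"delta_rot":[[0,0,4],[0,0,8],[0,0,12],[0,0,16],[0,0,17]],"gripper":[1,1,1,1,1]}'
python3 look.py | head -2; python3 -c "
from workcell import *
o=get_obs();print(o['force'],o['wrist_torque'])"
```

```text
time: 38.2
position: [0.4899, -0.2697, 0.1379]
orientation: [-180.0, 0.1, 52.5]
force: [-9.1, -1.3, 8.5]
gripper_width: 0.0112
grasp_force: 40.7
time: 38.62
position: [0.4895, -0.269, 0.1371]
orientation: [-179.9, 0.1, 35.5]
force: [-13.4, 2.3, 15.9]
gripper_width: 0.0112
grasp_force: 41.9
tcp [-0.05657376 -0.00429907  0.13713986] [-1.79898186e+02  9.96246551e-02  3.54931139e+01]
latch_bar [258, 200, 26, 123] 0.73 ch at z.15 [-0.057   0.0021  0.15  ]
[-14.36920549   2.1869491   16.30573685] [0.29813372 3.19457071 0.20327899]
```

```bash
python3 -m crank '{"slide":[[0,-0.1,0],[0,-0.1,0],[0,-0.1,0],[0,-0.1,0],[0,-0.1,0]],"delta_rot":[[0,0,1.5],[0,0,3],[0,0,3],[0,0,3],[0,0,3]],"gripper":[1,1,1,1,1]}'
python3 -c "
from workcell import *
o=get_obs();print(o['force'],o['wrist_torque'],o['orientation'])"
python3 -m crank '{"slide":[[0,0,0],[0,0,0],[0,0,0],[0,0,-2],[0,0,-5]],"delta_rot":[[0,0,0],[0,0,0],[0,0,0],[0,0,0],[0,0,0]],"gripper":[3,4,4,4,4]}'
python3 -m crank '{"slide":[[0,0,-3],[0,0,-6],[0,0,-9],[0,0,-9],[0,0,-9]],"delta_rot":[[0,0,0],[0,0,0],[0,0,0],[0,0,0],[0,0,0]],"gripper":[4,4,4,4,4]}'
python3 look.py
```

```text
time: 39.23
position: [0.4895, -0.2689, 0.1373]
orientation: [180.0, 0.1, 32.8]
force: [-11.7, 0.6, 14.4]
gripper_width: 0.0107
grasp_force: 50.8
[-11.73915089   0.5966488   14.41934912] [-0.33042432  2.55212414  0.89652198] [1.79985423e+02 9.82921847e-02 3.27894999e+01]
time: 39.65
position: [0.4895, -0.2664, 0.1836]
orientation: [-179.8, 0.2, 32.8]
force: [0.3, -0.2, -0.6]
gripper_width: 0.0401
grasp_force: 0.0
time: 40.07
position: [0.4919, -0.2678, 0.2773]
orientation: [179.8, -0.1, 32.8]
force: [-0.6, -0.1, -0.2]
gripper_width: 0.0399
grasp_force: 0.0
tcp [-0.05610328 -0.00168525  0.27732798] [ 1.79833343e+02 -1.49817577e-01  3.28071125e+01]
latch_bar [264, 171, 18, 63] 0.98 ch at z.15 [-0.0566 -0.0003  0.15  ]
latch_bar [191, 60, 234, 235] 0.46 ch at z.15 [-0.0224  0.0203  0.15  ]
lid [223, 60, 197, 234] 0.7 ch at z.15 [-0.0105  0.0199  0.15  ]
setpoint_mid [202, 146, 30, 25] 0.67 ch at z.15 [-0.1034  0.0443  0.15  ]
pred bar ends [[241.7, 205.4], [310.7, 199.1]]
pred lid corners [[247.8, 296.1], [219.9, 75.7], [423.4, 57.1]]
```

Run:
```python
from h import *
from fit import W,p
from workcell import *
m=camera_model('wrist');ch=lambda P:R.from_euler('z',-p[2]).apply(np.array(P)-np.array([p[0],p[1],0]))
e=recognise('wrist','setpoint_mid')[0]['extent'];print('slider',ch(onz(m,e[0]+e[2]/2,e[1]+e[3]/2,.075)))
t=W(p,np.array([-.0565,-.072,.125]));plan(t,32.8)
```

```text
slider [-0.12011706  0.03735642  0.075     ]
slide [-6.92  0.71 14.92] rotz 0.01
```

```bash
python3 -m crank '{"slide":[[-3,0.3,0],[-6,0.7,0],[-7,0.7,3],[-7,0.7,7],[-7,0.7,10.5]],"delta_rot":[[0,0,0],[0,0,0],[0,0,0],[0,0,0],[0,0,0]],"gripper":[0,0,0,0,0]}'
python3 -m crank '{"slide":[[0,0,1.5],[0,0,3],[0,0,4.4],[0,0,5.3],[0,0,5.3]],"delta_rot":[[0,0,0],[0,0,0],[0,0,0],[0,0,0],[0,0,0]],"gripper":[0,0,0,0,0]}'
python3 -m crank '{"slide":[[0,0,0.1],[0,0,0.2],[0,0,0.3],[0,0,0.3],[0,0,0.3]],"delta_rot":[[0,0,0],[0,0,0],[0,0,0],[0,0,0],[0,0,0]],"gripper":[0,0,0,0,0]}'
python3 -m crank '{"slide":[[0,0,0.1],[0,0,0.2],[0,0,0.3],[0,0,0.3],[0,0,0.3]],"delta_rot":[[0,0,0],[0,0,0],[0,0,0],[0,0,0],[0,0,0]],"gripper":[0,0,0,0,0]}'
python3 -m crank '{"slide":[[0,0,0.1],[0,0,0.2],[0,0,0.3],[0,0,0.3],[0,0,0.3]],"delta_rot":[[0,0,0],[0,0,0],[0,0,0],[0,0,0],[0,0,0]],"gripper":[0,0,0,0,0]}'
```

```text
time: 40.73
position: [0.4347, -0.3119, 0.1687]
orientation: [180.0, -0.0, 32.7]
force: [-0.3, 0.7, -0.1]
gripper_width: 0.0
grasp_force: 0.0
time: 41.15
position: [0.4345, -0.3104, 0.1151]
orientation: [-179.8, 0.1, 32.8]
force: [-0.8, 0.3, -0.2]
gripper_width: -0.0001
grasp_force: 0.0
time: 41.57
position: [0.4361, -0.3114, 0.1149]
orientation: [180.0, -0.0, 32.8]
force: [-0.8, 0.4, 0.2]
gripper_width: 0.0002
grasp_force: 0.0
time: 41.98
position: [0.4358, -0.3112, 0.1113]
orientation: [-180.0, 0.0, 32.8]
force: [-0.5, 0.4, -0.4]
gripper_width: 0.0001
grasp_force: 0.0
time: 42.4
position: [0.4358, -0.3112, 0.1083]
orientation: [-180.0, 0.0, 32.8]
force: [0.1, 0.0, -0.2]
gripper_width: 0.0002
grasp_force: 0.0
```

```bash
python3 -m crank '{"slide":[[0,0,-3],[0,0,-6],[0,0,-10],[0,0,-14],[0,0,-16]],"delta_rot":[[0,0,0],[0,0,0],[0,0,0],[0,0,0],[0,0,0]],"gripper":[0,0,0,0,0]}'
python3 -m crank '{"slide":[[0,0,0],[0,0,0],[0,0,0],[0,0,0],[0,0,0]],"delta_rot":[[0,0,0],[0,0,0],[0,0,0],[0,0,0],[0,0,0]],"gripper":[0,0,0,0,0]}'
python3 - <<'E'
from workcell import *
from h import *
_,s=strips(.008,'scene',area=60)
print(job_done())
E
```

```text
time: 42.82
position: [0.4367, -0.3122, 0.2734]
orientation: [179.8, -0.2, 32.8]
force: [1.0, -0.6, 0.5]
gripper_width: 0.0001
grasp_force: 0.0
time: 43.23
position: [0.4353, -0.3109, 0.2672]
orientation: [-179.9, 0.1, 32.8]
force: [0.0, 0.8, 0.2]
gripper_width: 0.0001
grasp_force: 0.0
strip [  0 336  43  18  86] [-0.0164  0.0031  0.008 ] 0.0915 165.1
the job is handed in; nothing more can be done
None
```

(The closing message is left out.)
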